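# Seat the lifted seam cover at the foot of the peg board

## Task

The orange cover leaves over the joint at the foot of the peg board have lifted, and the lunch pot on its trivet is in the way: lift the pot by its handle, keeping it upright, and set it down wholly on the cork mat. Then take the green-handled seam tool from its wooden stand, set its ball tip on the blue plate at the start of the seam, lean the tool about 35 degrees away from the board so that it passes under the rail, and run the tip in one slow unbroken pass (a few cm per second) along all six leaves to the far end, until every leaf lies flush. Only the tool may touch the board, rail and leaves; put it back upright in its stand, drop nothing, and leave the dish, salt jar, turner and griddle where they are.

Things in the scene. Friction and masses are not known exactly. Their poses are not given: they have to be found in the camera images.
- pegboard: fixed white peg board 370 x 180 high (mm). Origin: on the counter under mid-seam; x along the seam from start to end, y away from the board into the room. Board face at y -30. Steel rail 8 thick, 350 long, over the seam at y -4, z 132. At its foot an aluminium profile 250 x 52, top z 13, holding the leaves and 34 mm plates, blue before and dark after them, flush at z 14
- seam_start (a point): start of the seam, at the hinge of the first leaf, in the middle of the seam's width, at the flush height (14 mm above the counter); its axes are those of the peg board. The blue run-in plate covers the 34 mm before it
- seam_end (a point): end of the seam, at the free end of the last leaf when flush, 180 mm from the start; axes of the peg board. A dark run-out plate covers the 34 mm after it
- leaf0 (a joint): cover leaf 1 of 6 from the start: orange, 30 mm long, 15 wide, 4 thick, hinged at its end nearer the start (0 mm after the seam start), free end towards the seam end. Angle in rad: 0 = flush, larger = free end raised (0.2 = 6 mm). Stays where pressed; about 1 N at the free end moves it
- leaf1 (a joint): cover leaf 2 of 6 from the start: orange, 30 mm long, 15 wide, 4 thick, hinged at its end nearer the start (30 mm after the seam start), free end towards the seam end. Angle in rad: 0 = flush, larger = free end raised (0.2 = 6 mm). Stays where pressed; about 1 N at the free end moves it
- leaf2 (a joint): cover leaf 3 of 6 from the start: orange, 30 mm long, 15 wide, 4 thick, hinged at its end nearer the start (60 mm after the seam start), free end towards the seam end. Angle in rad: 0 = flush, larger = free end raised (0.2 = 6 mm). Stays where pressed; about 1 N at the free end moves it
- leaf3 (a joint): cover leaf 4 of 6 from the start: orange, 30 mm long, 15 wide, 4 thick, hinged at its end nearer the start (90 mm after the seam start), free end towards the seam end. Angle in rad: 0 = flush, larger = free end raised (0.2 = 6 mm). Stays where pressed; about 1 N at the free end moves it
- leaf4 (a joint): cover leaf 5 of 6 from the start: orange, 30 mm long, 15 wide, 4 thick, hinged at its end nearer the start (120 mm after the seam start), free end towards the seam end. Angle in rad: 0 = flush, larger = free end raised (0.2 = 6 mm). Stays where pressed; about 1 N at the free end moves it
- leaf5 (a joint): cover leaf 6 of 6 from the start: orange, 30 mm long, 15 wide, 4 thick, hinged at its end nearer the start (150 mm after the seam start), free end towards the seam end. Angle in rad: 0 = flush, larger = free end raised (0.2 = 6 mm). Stays where pressed; about 1 N at the free end moves it
- trivet: fixed dark steel trivet, 100 mm across, 25 mm high; origin under its centre, on the counter
- lunch_pot: round aluminium lunch pot with closed lid and dark band, 94 mm across, 87 mm high to the lid, about 0.4 kg. Origin: centre of its underside. A fixed steel handle arches over it in its own y-z plane (100 mm across); its grip is a straight black bar 50 mm long, 11 mm thick, along the pot's y, centred 135 mm above the origin
- cork_mat: fixed round cork mat, 150 mm across, 4 mm thick; origin under its centre, on the counter
- tool_stand: fixed wooden block, 60 x 60 mm, 70 mm high, with an upright through-hole of 22 mm diameter in the middle of its top; origin under its centre, on the counter
- seam_tool: seam tool, round all along, 90 g. Origin: centre of its ball tip (radius 5 mm); z runs up the handle. Shaft 12 mm thick to z = 55; dark collar 34 mm across, z = 55 to 61; green handle 20 mm thick, z = 61 to 135 (grip at about 98). Starts upright, shaft in the stand's hole, collar on the stand's top, origin 15 mm above the counter
- dish: small aluminium dish, 90 mm across, 26 mm high; bystander, origin under its centre
- salt_jar: glass salt jar with steel twist cap, 60 mm across, 95 mm high; bystander, origin under its centre
- turner: blue silicone turner, 280 mm long, lying flat along its own x; bystander, origin at the middle of its underside
- griddle: round black nonstick griddle, 220 mm across, 16 mm high, with a handle to its -y; bystander, origin under its centre
Not all that is in view belongs to the job. Several things have the shape of the lunch_pot; the one meant has the colours described above.

How it is judged:
On the way, in this order (a step that is already met when the one before it is completed fails the run):
1. the lunch pot stands released on the cork mat (horizontal distance between lunch_pot and cork_mat below 0.033 m and z of lunch_pot in the frame of cork_mat below 0.008 m and angle between lunch_pot's own z axis and vertical below 0.08 rad and linear speed of lunch_pot below 0.03 m/s and contact force between the fingers and lunch_pot below 0.1 N), for 0.2 s.
2. the ball tip is down at the start of the seam (35 mm before to 15 mm after it, within 12 mm sideways), the tool leaning 17 to 53 degrees (x of seam_tool in the frame of seam_start between -0.035 and 0.015 m and y of seam_tool in the frame of seam_start between -0.012 and 0.012 m and z of seam_tool in the frame of seam_start below 0.012 m and angle between seam_tool's own z axis and vertical between 0.3 and 0.93 rad), for 0.1 s.
3. the tip passes slowly along the middle of the seam (at least 0.3 s over its middle 40 mm), within 12 mm sideways, the tool leaning 17 to 53 degrees (x of seam_tool in the frame of seam_start between 0.07 and 0.11 m and y of seam_tool in the frame of seam_start between -0.012 and 0.012 m and z of seam_tool in the frame of seam_start below 0.016 m and angle between seam_tool's own z axis and vertical between 0.3 and 0.93 rad), for 0.3 s.
4. the tip has arrived at the far end of the seam, the tool still leaning, and all six leaves are flush (x of seam_tool in the frame of seam_end above -0.015 m and z of seam_tool in the frame of seam_end below 0.02 m and y of seam_tool in the frame of seam_end below 0.02 m and angle between seam_tool's own z axis and vertical between 0.3 and 0.93 rad and value of joint each of leaf0, leaf1, leaf2, leaf3, leaf4, leaf5 below 0.07 rad), for 0.1 s.
At the end, for the whole second after the job is handed in: all six leaves within 0.07 rad (2 mm) of flush; lunch pot upright on the cork mat, centre within 33 mm of the mat's, released, at rest; seam tool upright in its stand, collar on its top (tip within 9 mm of the axis, under 22 mm high), at rest (all of step 1 and value of joint each of leaf0, leaf1, leaf2, leaf3, leaf4, leaf5 below 0.07 rad and horizontal distance between seam_tool and tool_stand below 0.009 m and height (world z) of seam_tool below 0.022 m and angle between seam_tool's own z axis and vertical below 0.12 rad and linear speed of seam_tool below 0.03 m/s); the robot touches nothing.
It fails at once if the tip leaves the seam in the middle of the pass (more than 15 mm above or 20 mm aside of it while the first leaf is flush and the last is not) (value of joint leaf0 below 0.07 rad and value of joint leaf5 above 0.1 rad and (z of seam_tool in the frame of seam_start above 0.02 m or y of seam_tool in the frame of seam_start above 0.02 m)).
It fails at once if the tool rushes along the seam (touches the peg board's parts while moving faster than 0.2 m/s) (contact force between seam_tool and pegboard above 0.3 N and linear speed of seam_tool above 0.2 m/s).
It fails at once if the gripper, the arm or the pot presses on the peg board, rail or leaves (over 1 N) (contact force between any of the fingers, the arm, lunch_pot and pegboard above 1 N).
It fails at once if the lunch pot tips by more than 25 degrees, or the pot or the tool is dropped (falls free faster than 0.5 m/s) (angle between lunch_pot's own z axis and vertical above 0.44 rad or (contact force between lunch_pot and anything else below 0.01 N and linear speed of lunch_pot above 0.5 m/s) or (contact force between seam_tool and anything else below 0.01 N and linear speed of seam_tool above 0.5 m/s)).
It fails at once if the dish, salt jar, turner or griddle is shifted by more than 2 cm (distance of any of dish, salt_jar, turner, griddle from where it was at the start of the episode above 0.02 m).
It also fails if it takes over 66 s, if anything falls off the work surface, if the arm or the gripper's body presses on something with over 40 N, if the wrist force passes 120 N, or if a joint passes its speed limit or range.

## Robot

A 6-joint arm with a two-finger parallel gripper is mounted at the origin on the work surface. World frame = base frame: x ahead of the robot, y to its left, z up, the work surface at z = 0. Lengths are in m, angles in rad, forces in N, time in s.
With the tool pointing down it reaches from about 0.375 to 0.9 m from the base axis. Payload 3.1 kg.
Tool frame: the origin (TCP) lies between the finger pads; the fingertips stand arm.nose_length ahead of it and the grasp point (between the pads) lies 5 mm behind it (arm.nose_length is the distance from the TCP to the fingertips, in m); x points along the fingers, y is the direction in which the jaws open and shut, and the axes are right-handed (so a half turn about x gives the same grasp; the last joint's range is limited). The gripper opens to 85 mm and grips with 20 to 120 N. Pads are 22 mm wide; open, the fingers measure 114 mm over their backs; the gripper's body (76 mm by 85 mm) begins 54 mm behind the grasp point. The pads swing forward as they close: fully open they stand 13 mm farther back than shut.
Start: joints at [1.135, 0.527, 1.433, -0, 1.181, -0.178], TCP at [0.159, 0.604, 0.245] pointing down, gripper open.
Joint ranges: [-3.08, 3.08], [-0.75, 2.2], [0.22, 2.44], [-1.43, 4.57], [0, 2.65], [-2.85, 2.85]. Speed limits (rad/s): [2.79, 2.79, 3.14, 3.14, 3.14, 3.14].

## Interface

Orientations are given as a 3x3 rotation matrix whose columns are the frame's x, y, z axes.
In Python, from bench import arm, imaging gives the robot as it stands. The module is installed in compiled form; this text tells all that it offers.
- The arm moves only by the shell command python3 -m creep 'ROWS' [FORCE]. ROWS is JSON, a list that holds one entry, the list of rows, each a list of 5 numbers: the shift along the tool's x, y, z in units of 7.5 cm (1.0 is 7.5 cm), then the turn about the tool's x in units of pi rad (1.0 is pi rad), then the opening, from 0 (shut) to 1 (fully open). A call has 1 to 5 rows; each row shifts and turns the commanded pose from where the row before left it, along the tool's axes as they then stand; what a row does not reach is not made up. A row lasts 1/10 s, in which the tool goes at most 50 mm and 8.59 degrees, less where a joint would pass 70% of its speed; a pose out of reach is approached as far as the arm can. A call with a number of a shift or a turn outside -1 to 1 is refused whole. A call with a gripper value outside its range is refused whole. The fingers move at their own pace and stop on an object; FORCE is the grip in N (left out, the last holds). Time passes only in rows, so rows that do not move let the fingers close. It gives the time, the measured TCP pose, the force and the opening at its end, in the units of the state.
- arm.get_state(): the state, without advancing time (a new reading comes with each control period).
- imaging.get_image(name): name is "scene" or "top"; returns a dict with "frame" (420x560x3 uint8, red, green, blue), "K" (3x3 intrinsics, pixels), "T" (4x4, takes a point from camera to world coordinates). Camera axes: x right, y down, z forward; pixel columns grow to the right and rows downward; lengths in m; the calibration is good to about 2 mm. A picture is of the moment at which its call begins. There is no depth.
- arm.hand_in(): hands the job in, once; it reports no verdict.
The state is a dict: "t": time; "joint_pos": joint angles; "qd": joint speeds; "joint_efforts": joint torques, N m; "position": TCP position; "orientation": TCP orientation; "force": force on the tool from outside, world axes, zero at the start; "wrist_torque": the same for the moment, N m; "opening": opening from 0.0 (shut) to 1.0 (fully open).
Only numpy, scipy, OpenCV 4.12 (cv2) and the standard library are available. Lean on these libraries where they do the work, as an engineer would, in place of code of your own. Each camera call takes 0.05 s, during which the arm holds its last target.

## Working session

There is one attempt and no reset: what is moved stays moved. The work goes in short steps, Python scripts to look and compute and a shell command to move; the robot and the scene stay as the last step left them, time stands still between calls to the robot, and variables do not carry over. Pictures are saved under pics/ and viewed, and the job is handed in when it is done.

```bash
ls; mkdir -p pics; python3 - <<'E'
from bench import arm, imaging
import cv2,numpy as np
s=arm.get_state()
for k,v in s.items(): print(k,np.round(v,3).tolist())
print(arm.nose_length)
for n in("scene","top"):
    d=imaging.get_image(n); cv2.imwrite(f"pics/{n}0.png",d["frame"][:,:,::-1]); print(n,np.round(d["K"],1).tolist(),np.round(d["T"],3).tolist())
E
```

```text
pics
t 0.0
joint_pos [1.136, 0.528, 1.434, 0.0, 1.181, -0.178]
qd [0.001, -0.001, 0.001, 0.001, 0.001, -0.001]
joint_efforts [0.0, -44.236, -17.802, -0.0, 0.008, -0.0]
position [0.158, 0.604, 0.244]
orientation [[-0.001, 0.254, 0.967], [-0.002, 0.967, -0.254], [-1.0, -0.002, -0.0]]
force [0.039, -0.599, -0.189]
wrist_torque [-0.024, 0.018, -0.081]
opening 0.999
0.014
scene [[477.7, 0.0, 284.3], [0.0, 477.7, 209.8], [0.0, 0.0, 1.0]] [[-0.31, 0.517, -0.798, 1.46], [0.951, 0.175, -0.256, 0.301], [0.007, -0.838, -0.546, 0.648], [0.0, 0.0, 0.0, 1.0]]
top [[487.3, 0.0, 281.5], [0.0, 487.3, 202.8], [0.0, 0.0, 1.0]] [[0.006, -0.997, 0.081, 0.463], [-1.0, -0.007, -0.007, 0.019], [0.007, -0.081, -0.997, 1.219], [0.0, 0.0, 0.0, 1.0]]
```

View pics/scene0.png

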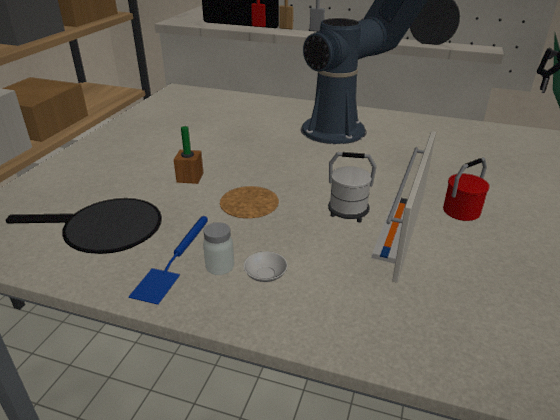

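View pics/top0.png

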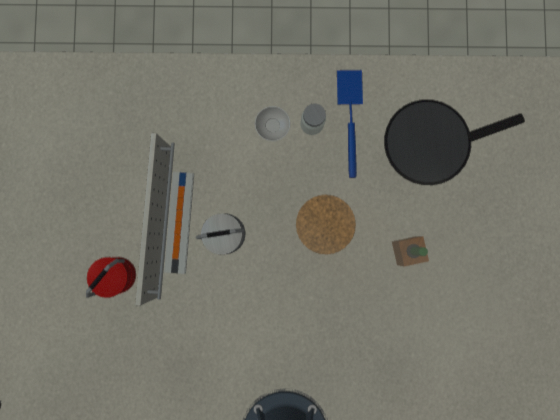

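```bash
cat > h.py <<'E'
from bench import arm, imaging
import cv2,numpy as np
def ray(d,uv):
    uv=np.atleast_2d(np.asarray(uv,float)); K=d["K"];T=d["T"]
    p=np.c_[(uv[:,0]-K[0,2])/K[0,0],(uv[:,1]-K[1,2])/K[1,1],np.ones(len(uv))]
    return T[:3,3],p@T[:3,:3].T
def onz(d,uv,z):
    o,r=ray(d,uv); return o+r*((z-o[2])/r[:,2])[:,None]
def proj(d,P):
    P=np.atleast_2d(P); T=d["T"]; c=(P-T[:3,3])@T[:3,:3]; return np.c_[c[:,0]/c[:,2]*d["K"][0,0]+d["K"][0,2],c[:,1]/c[:,2]*d["K"][1,1]+d["K"][1,2]]
def tri(d1,u1,d2,u2):
    A=[];b=[]
    for d,u in((d1,u1),(d2,u2)):
        o,r=ray(d,u); r=r[0]/np.linalg.norm(r[0]); M=np.eye(3)-np.outer(r,r); A.append(M);b.append(M@o)
    x,res,_,_=np.linalg.lstsq(np.vstack(A),np.hstack(b),rcond=None); return x,np.sqrt(res)
def blobs(m,amin=20):
    n,l,st,c=cv2.connectedComponentsWithStats(m.astype(np.uint8)); 
    return [(int(st[i,4]),np.round(c[i],1).tolist(),st[i,:4].tolist(),l==i) for i in range(1,n) if st[i,4]>=amin]
def hsv(d): return cv2.cvtColor(d["frame"],cv2.COLOR_RGB2HSV)
def crop(d,x0,y0,x1,y1,k,name): cv2.imwrite("pics/"+name,cv2.resize(d["frame"][y0:y1,x0:x1,::-1],None,fx=k,fy=k,interpolation=cv2.INTER_CUBIC))
E
python3 - <<'E'
from h import *
t=imaging.get_image("top"); s=imaging.get_image("scene")
for n,d in(("top",t),("scene",s)):
    H=hsv(d)
    for c,(lo,hi) in dict(blue=((105,120,40),(130,255,255)),orange=((5,190,120),(18,255,255)),green=((50,80,20),(85,255,255)),cork=((8,90,90),(20,200,255)),wood=((5,80,40),(15,190,130))).items():
        print(n,c,[b[:3] for b in blobs(cv2.inRange(H,lo,hi)>0,25)])
crop(t,130,110,330,310,4,"topcrop.png") if 0 else None
crop(t,140,150,260,300,4,"tc1.png"); crop(t,380,220,440,280,8,"tc2.png"); crop(s,310,120,450,270,5,"sc1.png"); crop(s,160,110,220,200,6,"sc2.png")
E
```

```text
top blue [(1192, [350.0, 106.0], [337, 71, 26, 106]), (65, [182.0, 178.6], [179, 173, 7, 12])]
top orange [(45, [180.8, 191.2], [179, 187, 5, 10]), (49, [179.6, 203.2], [177, 198, 6, 11]), (218, [177.0, 234.0], [173, 210, 9, 48])]
top green []
top cork [(168, [178.1, 221.8], [172, 186, 13, 73]), (2710, [325.3, 224.0], [296, 195, 59, 59]), (337, [412.0, 250.3], [399, 237, 29, 29])]
top wood [(95, [175.6, 226.6], [172, 186, 10, 74]), (31, [182.7, 199.9], [181, 186, 4, 29]), (35, [179.9, 232.7], [179, 216, 3, 34]), (382, [411.5, 250.4], [399, 237, 29, 29])]
scene blue [(1417, [163.9, 272.2], [129, 216, 78, 88]), (71, [384.6, 251.8], [380, 247, 10, 11])]
scene orange [(82, [399.4, 210.1], [395, 203, 10, 15]), (146, [390.9, 233.9], [385, 222, 13, 25])]
scene green [(40, [556.0, 45.1], [554, 36, 6, 15]), (31, [555.4, 59.8], [554, 55, 5, 10]), (188, [556.5, 85.2], [553, 69, 7, 37]), (188, [185.4, 140.1], [181, 126, 10, 29])]
scene cork [(43, [289.8, 11.0], [286, 0, 7, 29]), (1479, [54.7, 38.6], [0, 12, 133, 53]), (4112, [66.1, 113.4], [0, 77, 145, 105]), (132, [187.0, 155.5], [174, 150, 27, 11]), (1483, [248.8, 201.8], [220, 186, 59, 32])]
scene wood [(35, [84.7, 6.7], [79, 1, 11, 14]), (77, [67.0, 10.8], [59, 3, 18, 18]), (30, [78.8, 113.9], [75, 110, 9, 10]), (39, [66.0, 122.1], [60, 116, 14, 12]), (38, [35.5, 136.1], [30, 131, 13, 12]), (717, [188.2, 166.8], [174, 149, 29, 35]), (156, [238.5, 198.9], [225, 188, 29, 25]), (135, [257.2, 203.5], [248, 189, 22, 29]), (33, [267.8, 193.0], [264, 189, 10, 10]), (29, [222.7, 200.8], [220, 195, 7, 12]), (34, [242.6, 214.7], [234, 212, 19, 6])]
```

View pics/tc1.png

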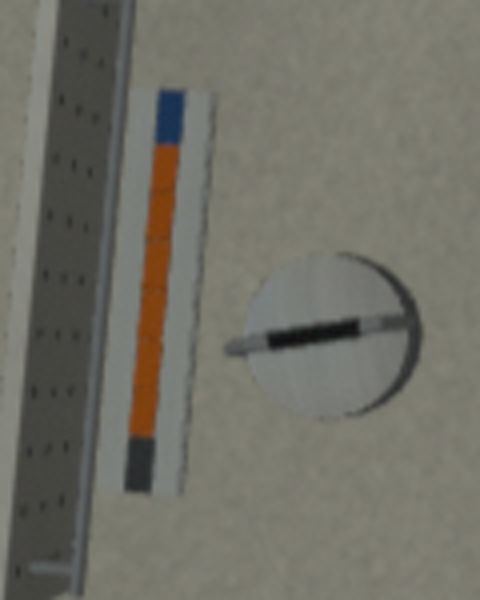

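View pics/tc2.png

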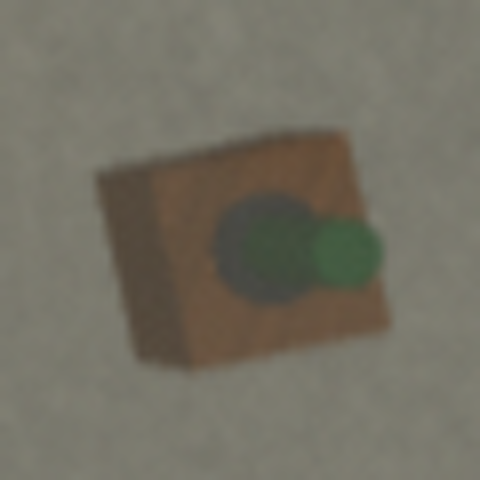

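View pics/sc1.png

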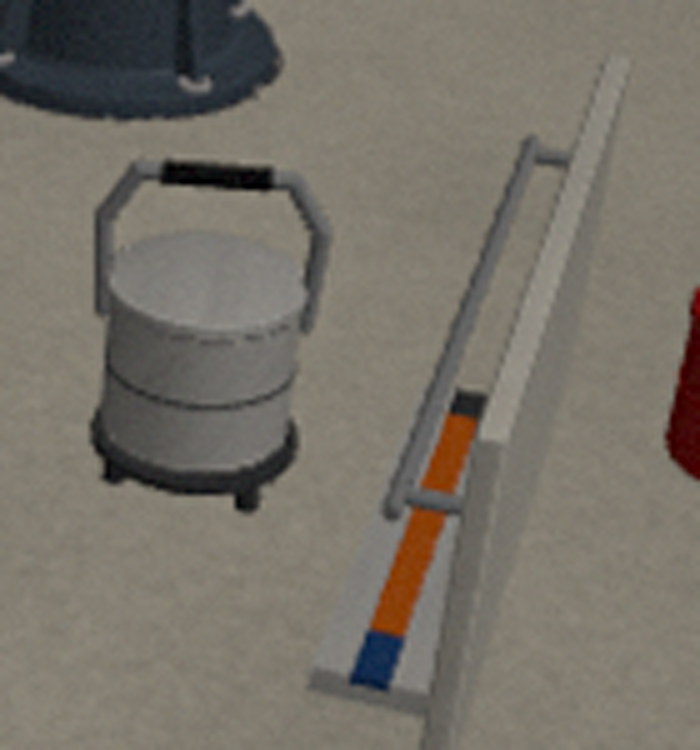

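View pics/sc2.png

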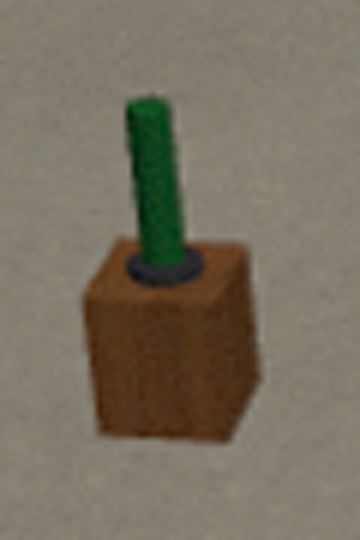

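```bash
python3 - <<'E'
from h import *
t=imaging.get_image("top"); s=imaging.get_image("scene")
f=lambda pts,k,o:(np.array(pts,float)+.5)/k-.5+np.array(o)
r=lambda x:np.round(x,4).tolist()
b=onz(t,f([(268,341),(360,327),(314,334)],4,(140,150)),.16); print("bar top",r(b),np.linalg.norm(b[1]-b[0]))
# bar in scene: ends (162,173),(272,180) crop 5 off (310,120)
for u1,u2 in(((268,341),(162,173)),((360,327),(272,180)),((314,334),(217,177))):
    print("tri",[r(x) for x in tri(t,f([u1],4,(140,150)),s,f([u2],5,(310,120)))])
for u1,u2 in(((314,334),(217,177)),):pass
m=onz(t,f([(171,91),(169,143),(142,437),(139,493)],4,(140,150)),.014); print("seam top",r(m),np.linalg.norm(np.diff(m,axis=0),axis=1))
ms=onz(s,f([(370,685),(386,632),(461,413),(470,393)],5,(310,120)),.014); print("seam scene",r(ms),np.linalg.norm(np.diff(ms,axis=0),axis=1))
H=hsv(t); mk=cv2.inRange(H,(8,90,90),(20,200,255)); mk=[x for x in blobs(mk>0) if x[0]>2000][0]
c=onz(t,[mk[1]],.004); print("mat top",r(c)); e=onz(t,[(296-.5,224),(354.5,224)],.004);print(r(e))
H=hsv(s); mk=cv2.inRange(H,(8,90,90),(20,200,255)); print("mat scene",r(onz(s,[(249.5,201.8)],.004)))
print("stand top",r(onz(t,f([(150,175),(345,130),(390,328),(190,368)],8,(380,220)),.07)), r(onz(t,f([(150,175),(345,130),(390,328),(190,368)],8,(380,220)),.07).mean(0)))
print("collar",r(onz(t,f([(268,248)],8,(380,220)),.076)),"green top",r(onz(t,f([(348,252)],8,(380,220)),.150)))
print("scene green top",r(onz(s,f([(147,103)],6,(160,110)),.150)),"collar",r(onz(s,f([(166,266)],6,(160,110)),.076)))
E
```

```text
bar top [[0.4775, 0.1737, 0.16], [0.4854, 0.124, 0.16], [0.4815, 0.1489, 0.16]] 0.05031833975578387
tri [[0.4833, 0.1491, 0.1658], [0.0343]]
tri [[0.4811, 0.1492, 0.1585], [0.0358]]
tri [[0.4814, 0.1493, 0.1605], [0.0006]]
seam top [[0.6346, 0.2582, 0.014], [0.602, 0.2587, 0.014], [0.4203, 0.2712, 0.014], [0.3862, 0.2722, 0.014]] [0.03258655 0.18207548 0.03410812]
seam scene [[0.6392, 0.2593, 0.014], [0.5999, 0.2606, 0.014], [0.4068, 0.2712, 0.014], [0.386, 0.2733, 0.014]] [0.03932742 0.19340238 0.02092943]
mat top [[0.5086, -0.0988, 0.004]]
[[0.5081, -0.0245, 0.004], [0.5091, -0.1718, 0.004]]
mat scene [[0.5123, -0.0959, 0.004]]
stand top [[0.4661, -0.2645, 0.07], [0.4797, -0.3223, 0.07], [0.4217, -0.3345, 0.07], [0.4097, -0.2755, 0.07]] [0.4443, -0.2992, 0.07]
collar [[0.445, -0.2973, 0.076]] green top [[0.4452, -0.2987, 0.15]]
scene green top [[0.4408, -0.3011, 0.15]] collar [[0.4481, -0.2967, 0.076]]
```

```bash
cat >> h.py <<'E'
def plan(target,jaw=None,n=5,pos=None,ang=None):
    """rows (tool axes, units) from present pose (or pos/ang) to target, jaw axis angle in deg (mod 180 kept as typed)"""
    st=arm.get_state(); p=np.array(st["position"] if pos is None else pos,float); R=np.array(st["orientation"])
    a=np.degrees(np.arctan2(R[1,1],R[0,1])) if ang is None else ang
    if jaw is None: jaw=a
    target=np.array(target,float); stp=(target-p)/n; da=(jaw-a)/n
    print("from",np.round(p,4),"jaw",round(a,2),"step mm",round(np.linalg.norm(stp)*1e3,1),"deg",round(da,2))
    for i in range(n):
        A=np.radians(a+da*i); y=np.array([np.cos(A),np.sin(A),0]); x=np.array([0,0,-1.]); z=np.cross(x,y)
        print([round(float(v/.075),3) for v in (stp@x,stp@y,stp@z)]+[round(-da/180,4)])
E
python3 -c "
from h import *
plan([.4815,.149,.27],9.0,14)"
```

```text
from [0.1586 0.6043 0.2449] jaw 75.29 step mm 39.9 deg -4.73
[-0.024, -0.341, 0.408, np.float64(0.0263)]
[-0.024, -0.306, 0.434, np.float64(0.0263)]
[-0.024, -0.27, 0.458, np.float64(0.0263)]
[-0.024, -0.231, 0.479, np.float64(0.0263)]
[-0.024, -0.191, 0.496, np.float64(0.0263)]
[-0.024, -0.149, 0.51, np.float64(0.0263)]
[-0.024, -0.106, 0.521, np.float64(0.0263)]
[-0.024, -0.063, 0.528, np.float64(0.0263)]
[-0.024, -0.019, 0.531, np.float64(0.0263)]
[-0.024, 0.025, 0.531, np.float64(0.0263)]
[-0.024, 0.069, 0.527, np.float64(0.0263)]
[-0.024, 0.112, 0.52, np.float64(0.0263)]
[-0.024, 0.154, 0.509, np.float64(0.0263)]
[-0.024, 0.196, 0.494, np.float64(0.0263)]
```

```bash
python3 -m creep '[[[-0.07,-0.34,0.41,0.026,1],[-0.07,-0.31,0.43,0.026,1],[-0.07,-0.27,0.46,0.026,1],[-0.07,-0.23,0.48,0.026,1],[-0.06,-0.19,0.5,0.026,1]]]' 60
python3 -m creep '[[[0,-0.15,0.51,0.026,1],[0,-0.11,0.52,0.026,1],[0,-0.06,0.53,0.026,1],[0,-0.02,0.53,0.026,1],[0,0.02,0.53,0.026,1]]]'
python3 -c "
from h import *
plan([.4815,.149,.24],9.0,5)"
```

```text
t: 0.8
position: [0.2753, 0.4406, 0.2712]
orientation: [[0.0, 0.619, 0.785], [0.0, 0.785, -0.619], [-1.0, 0.001, 0.0]]
force: [0.3, 0.3, 0.3]
opening: 1.005
t: 1.3
position: [0.3913, 0.2784, 0.271]
orientation: [[0.001, 0.881, 0.474], [0.0, 0.474, -0.881], [-1.0, 0.001, -0.0]]
force: [0.4, 0.2, 0.5]
opening: 1.002
from [0.3913 0.2784 0.271 ] jaw 28.29 step mm 32.1 deg -3.86
[0.083, 0.048, 0.418, np.float64(0.0214)]
[0.083, 0.076, 0.414, np.float64(0.0214)]
[0.083, 0.104, 0.407, np.float64(0.0214)]
[0.083, 0.131, 0.4, np.float64(0.0214)]
[0.083, 0.158, 0.39, np.float64(0.0214)]
```

```bash
python3 -m creep '[[[0,0.05,0.42,0.021,1],[0,0.08,0.41,0.021,0.8],[0,0.1,0.41,0.021,0.6],[0,0.13,0.4,0.021,0.6],[0,0.16,0.39,0.021,0.6]]]'
python3 -m creep '[[[0,0,0,0,0.6],[0,0,0,0,0.6]]]'
python3 -c "
from h import *
plan([.4815,.149,.155],9.0,4)
t=imaging.get_image('top');crop(t,140,150,260,300,4,'p1.png')"
```

```text
t: 1.8
position: [0.4823, 0.1497, 0.2709]
orientation: [[0.0, 0.987, 0.164], [0.0, 0.164, -0.987], [-1.0, 0.0, -0.0]]
force: [0.5, 0.6, 0.1]
opening: 0.598
t: 2.0
position: [0.4817, 0.1505, 0.2707]
orientation: [[-0.001, 0.986, 0.165], [0.0, 0.165, -0.986], [-1.0, -0.001, -0.001]]
force: [-1.0, 0.1, -0.0]
opening: 0.597
from [0.4817 0.1505 0.2707] jaw 9.52 step mm 28.9 deg -0.13
[0.386, -0.002, 0.005, np.float64(0.0007)]
[0.386, -0.002, 0.005, np.float64(0.0007)]
[0.386, -0.002, 0.005, np.float64(0.0007)]
[0.386, -0.002, 0.005, np.float64(0.0007)]
```

View pics/p1.png

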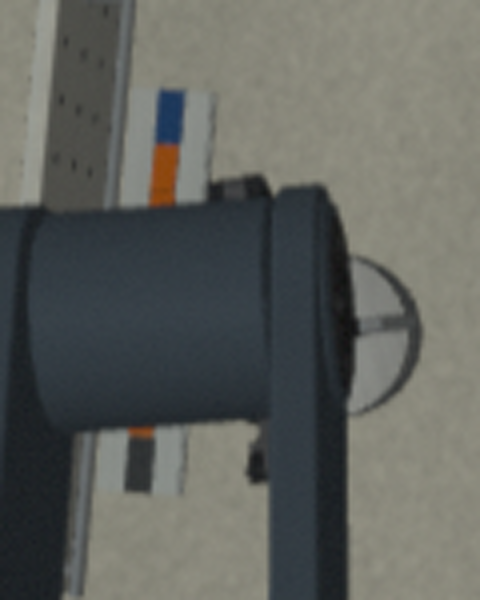

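```bash
python3 -m creep '[[[0.3,0,0.01,0,0.6],[0.3,0,0.01,0,0.6],[0.3,0,0,0,0.6],[0.3,0,0,0,0.6],[0.3,0,0,0,0.6]]]'
python3 -m creep '[[[0.04,0,0,0,0.6],[0,0,0,0,0.6]]]'
python3 -c "
from h import *
plan([.4815,.149,.155],9.0,1)
t=imaging.get_image('scene');crop(t,250,0,500,220,3,'p2.png')"
```

```text
t: 2.55
position: [0.481, 0.1507, 0.1577]
orientation: [[-0.0, 0.986, 0.169], [0.0, 0.169, -0.986], [-1.0, -0.0, -0.0]]
force: [0.8, -0.2, 0.2]
opening: 0.608
t: 2.75
position: [0.4811, 0.1502, 0.1551]
orientation: [[-0.002, 0.986, 0.168], [0.0, 0.168, -0.986], [-1.0, -0.002, -0.0]]
force: [1.1, 0.1, 0.7]
opening: 0.601
from [0.4811 0.1502 0.1551] jaw 9.68 step mm 1.3 deg -0.68
[0.001, 0.002, 0.017, np.float64(0.0038)]
```

View pics/p2.png

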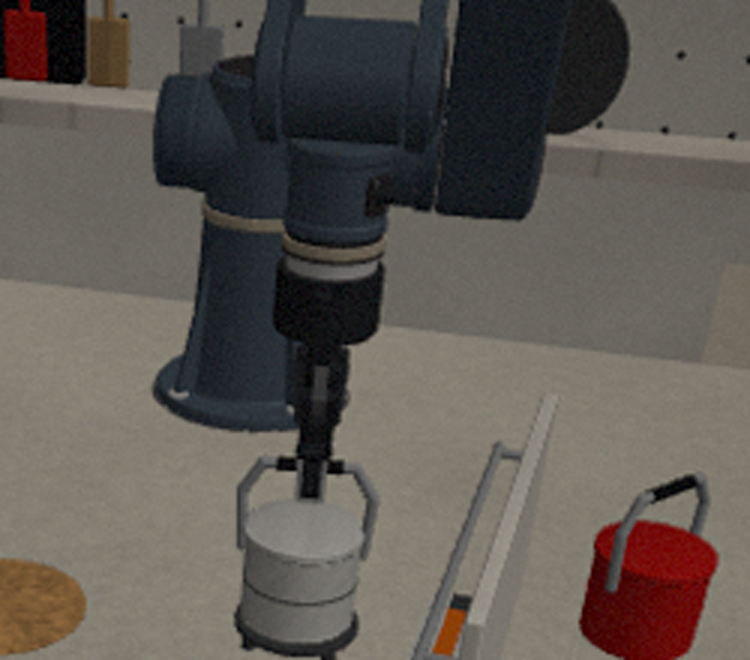

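```bash
python3 -m creep '[[[0,0,0,0,0],[0,0,0,0,0],[0,0,0,0,0],[0,0,0,0,0],[-0.05,0,0,0,0]]]' 60
python3 -m creep '[[[-0.1,0,0,0,0],[-0.15,0,0,0,0],[-0.15,0,0,0,0],[-0.1,0,0,0,0],[0,0,0,0,0]]]'
python3 -c "
from h import *
plan([.510,-.0975,.2],None,10)
t=imaging.get_image('scene');crop(t,250,0,500,220,3,'p3.png')"
```

```text
t: 3.3
position: [0.4814, 0.1493, 0.1588]
orientation: [[-0.001, 0.986, 0.166], [-0.0, 0.166, -0.986], [-1.0, -0.001, -0.0]]
force: [0.7, 0.0, -5.0]
opening: 0.103
t: 3.8
position: [0.483, 0.1495, 0.1981]
orientation: [[0.003, 0.986, 0.167], [0.0, 0.167, -0.986], [-1.0, 0.003, 0.0]]
force: [0.4, 0.4, -3.9]
opening: 0.105
from [0.483  0.1495 0.1981] jaw 9.59 step mm 24.9 deg 0.0
[-0.003, -0.019, 0.331, np.float64(-0.0)]
[-0.003, -0.019, 0.331, np.float64(-0.0)]
[-0.003, -0.019, 0.331, np.float64(-0.0)]
[-0.003, -0.019, 0.331, np.float64(-0.0)]
[-0.003, -0.019, 0.331, np.float64(-0.0)]
[-0.003, -0.019, 0.331, np.float64(-0.0)]
[-0.003, -0.019, 0.331, np.float64(-0.0)]
[-0.003, -0.019, 0.331, np.float64(-0.0)]
[-0.003, -0.019, 0.331, np.float64(-0.0)]
[-0.003, -0.019, 0.331, np.float64(-0.0)]
```

View pics/p3.png

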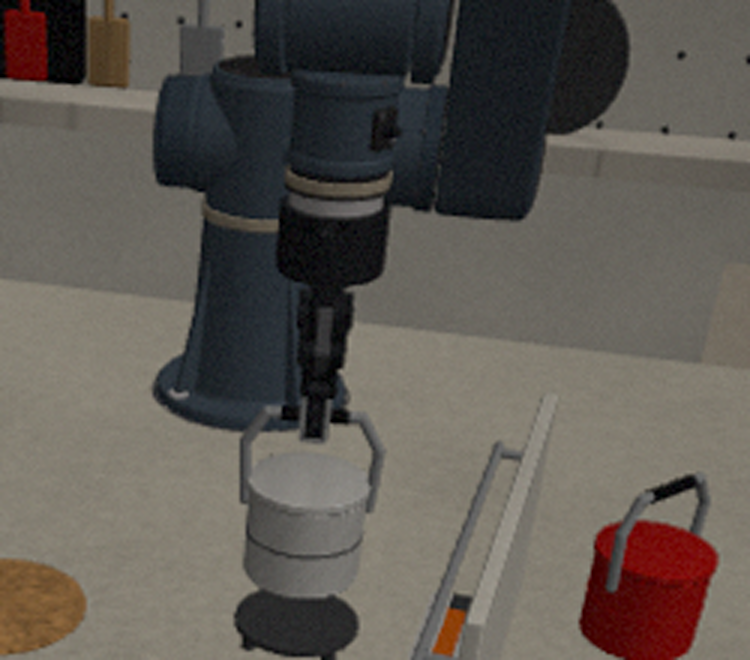

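```bash
python3 -m creep '[[[0,-0.005,0.08,0,0],[0,-0.01,0.16,0,0],[0,-0.015,0.25,0,0],[0,-0.02,0.32,0,0],[0,-0.02,0.36,0,0]]]'
python3 -m creep '[[[0,-0.02,0.36,0,0],[0,-0.02,0.36,0,0],[0,-0.02,0.36,0,0],[0,-0.02,0.32,0,0],[0,-0.015,0.25,0,0]]]'
python3 -m creep '[[[0,-0.01,0.16,0,0],[0,-0.01,0.12,0,0],[0,-0.01,0.08,0,0],[0,0,0,0,0],[0,0,0,0,0]]]'
python3 -c "
from h import *
plan([.510,-.0975,.136],None,10)
t=imaging.get_image('scene');crop(t,150,0,400,250,3,'p4.png')"
```

```text
t: 4.35
position: [0.4911, 0.0606, 0.1961]
orientation: [[-0.001, 0.986, 0.167], [-0.0, 0.167, -0.986], [-1.0, -0.001, -0.0]]
force: [-0.8, -0.2, -4.3]
opening: 0.105
t: 4.85
position: [0.5048, -0.0638, 0.1961]
orientation: [[-0.001, 0.986, 0.165], [-0.001, 0.165, -0.986], [-1.0, -0.001, 0.0]]
force: [-0.1, 0.5, -3.6]
opening: 0.103
t: 5.35
position: [0.507, -0.0876, 0.1965]
orientation: [[-0.001, 0.986, 0.167], [0.001, 0.167, -0.986], [-1.0, -0.001, -0.001]]
force: [-0.3, -0.1, -4.3]
opening: 0.108
from [ 0.507  -0.0876  0.1965] jaw 9.61 step mm 6.1 deg 0.0
[0.081, 0.002, 0.014, np.float64(-0.0)]
[0.081, 0.002, 0.014, np.float64(-0.0)]
[0.081, 0.002, 0.014, np.float64(-0.0)]
[0.081, 0.002, 0.014, np.float64(-0.0)]
[0.081, 0.002, 0.014, np.float64(-0.0)]
[0.081, 0.002, 0.014, np.float64(-0.0)]
[0.081, 0.002, 0.014, np.float64(-0.0)]
[0.081, 0.002, 0.014, np.float64(-0.0)]
[0.081, 0.002, 0.014, np.float64(-0.0)]
[0.081, 0.002, 0.014, np.float64(-0.0)]
```

View pics/p4.png

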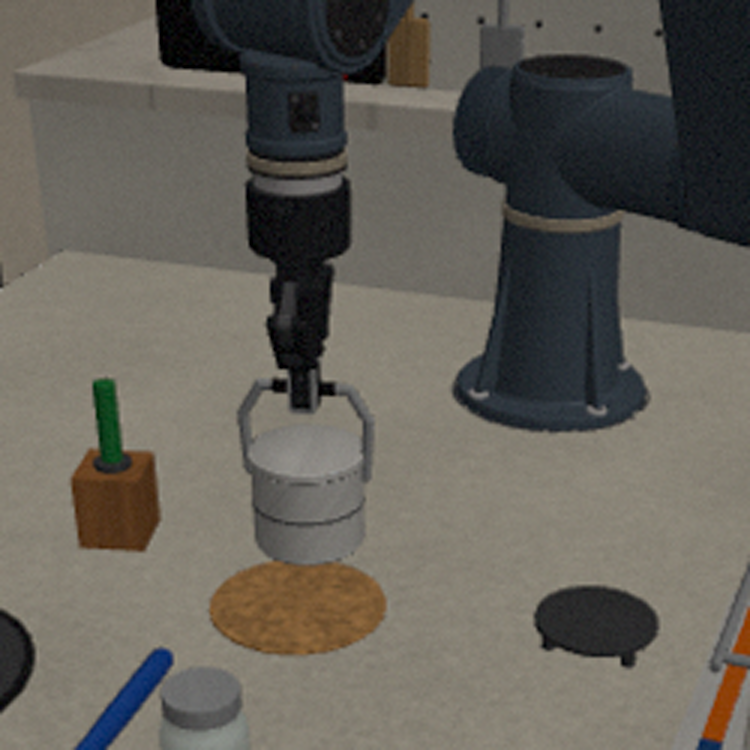

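```bash
python3 -m creep '[[[0.12,0.005,0.04,0,0],[0.2,0.005,0.04,0,0],[0.2,0.005,0.03,0,0],[0.15,0.005,0.02,0,0],[0.08,0,0,0,0]]]'
python3 -m creep '[[[0.03,0,0,0,0],[0.02,0,0,0,0],[0.02,0,0,0,0],[0.02,0,0,0,0],[0,0,0,0,0]]]'

```

```text
t: 5.9
position: [0.51, -0.0973, 0.1389]
orientation: [[-0.002, 0.986, 0.167], [0.001, 0.167, -0.986], [-1.0, -0.002, -0.001]]
force: [-0.3, -0.2, -4.6]
opening: 0.108
t: 6.4
position: [0.5107, -0.0977, 0.1354]
orientation: [[0.001, 0.986, 0.167], [-0.001, 0.167, -0.986], [-1.0, 0.001, 0.001]]
force: [-1.5, -0.3, 6.6]
opening: 0.102
```

```bash
python3 -m creep '[[[-0.015,0,0,0,0],[0,0,0,0,0.3],[0,0,0,0,0.5],[0,0,0,0,0.6],[0,0,0,0,0.6]]]'
python3 -m creep '[[[-0.2,0,0,0,0.6],[-0.4,0,0,0,0.6],[-0.4,0,0,0,0.6],[-0.2,0,0,0,0.6],[0,0,0,0,0.6]]]'
python3 -c "
from h import *
t=imaging.get_image('scene');crop(t,150,0,400,250,3,'p5.png')
print(arm.get_state()['joint_pos'])
plan([.4445,-.2985,.25],-3.2,8)"
```

```text
t: 6.9
position: [0.5107, -0.0977, 0.1348]
orientation: [[0.001, 0.986, 0.166], [-0.0, 0.166, -0.986], [-1.0, 0.001, 0.0]]
force: [-0.9, 0.2, 0.3]
opening: 0.602
t: 7.4
position: [0.512, -0.0982, 0.227]
orientation: [[0.005, 0.986, 0.167], [-0.002, 0.167, -0.986], [-1.0, 0.005, 0.003]]
force: [0.9, -0.9, -0.3]
opening: 0.6
[-4.04126811e-01  4.13094219e-01  1.71712061e+00  2.44719848e-05
  1.00891475e+00 -5.71453609e-01]
from [ 0.5109 -0.0978  0.2255] jaw 9.59 step mm 26.6 deg -1.6
[-0.041, -0.165, 0.311, np.float64(0.0089)]
[-0.041, -0.156, 0.316, np.float64(0.0089)]
[-0.041, -0.147, 0.32, np.float64(0.0089)]
[-0.041, -0.138, 0.324, np.float64(0.0089)]
[-0.041, -0.129, 0.328, np.float64(0.0089)]
[-0.041, -0.12, 0.331, np.float64(0.0089)]
[-0.041, -0.111, 0.335, np.float64(0.0089)]
[-0.041, -0.101, 0.338, np.float64(0.0089)]
```

View pics/p5.png

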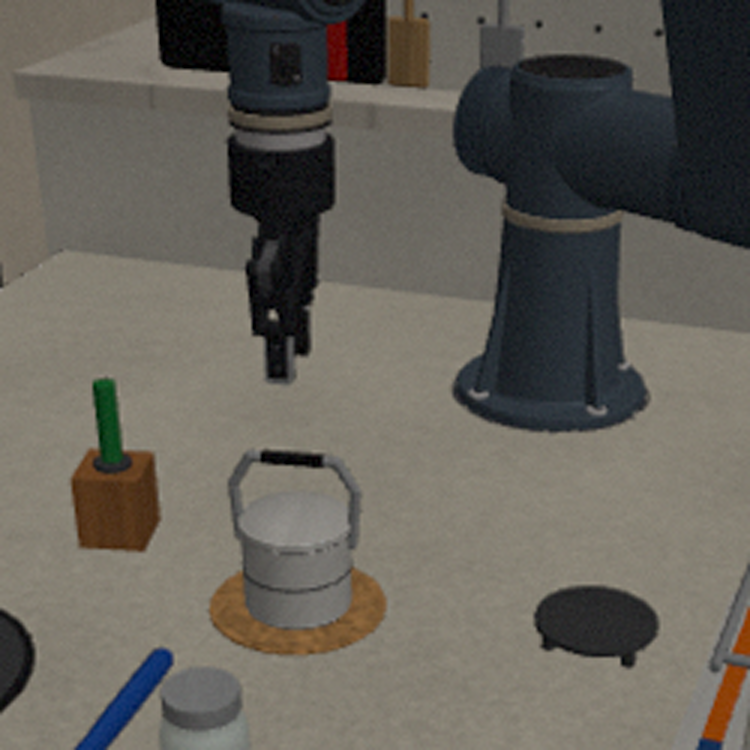

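```bash
python3 -m creep '[[[-0.05,-0.16,0.31,0.009,0.6],[-0.04,-0.16,0.32,0.009,0.6],[0,-0.15,0.32,0.009,0.6],[0,-0.14,0.32,0.009,0.6],[0,-0.13,0.33,0.009,0.6]]]'
python3 -m creep '[[[0,-0.12,0.33,0.009,0.6],[0,-0.11,0.33,0.009,0.6],[0,-0.1,0.34,0.009,0.6],[0,0,0,0,0.6],[0,0,0,0,0.6]]]'
python3 -c "
from h import *
plan([.4448,-.2983,.108],-3.2,5)
t=imaging.get_image('scene');crop(t,100,20,300,220,3,'p6.png')
t=imaging.get_image('top');crop(t,280,170,450,290,4,'p6t.png')"
```

```text
t: 7.95
position: [0.4672, -0.2234, 0.2297]
orientation: [[-0.003, 1.0, 0.025], [0.002, 0.025, -1.0], [-1.0, -0.003, -0.002]]
force: [0.2, 0.4, 0.1]
opening: 0.599
t: 8.45
position: [0.4427, -0.2976, 0.23]
orientation: [[-0.002, 0.998, -0.06], [0.003, -0.06, -0.998], [-1.0, -0.002, -0.003]]
force: [0.1, -0.1, 0.2]
opening: 0.603
from [ 0.4427 -0.2976  0.23  ] jaw -3.44 step mm 24.4 deg 0.05
[0.325, 0.006, 0.002, np.float64(-0.0003)]
[0.325, 0.006, 0.002, np.float64(-0.0003)]
[0.325, 0.006, 0.002, np.float64(-0.0003)]
[0.325, 0.006, 0.002, np.float64(-0.0003)]
[0.325, 0.006, 0.002, np.float64(-0.0003)]
```

View pics/p6.png

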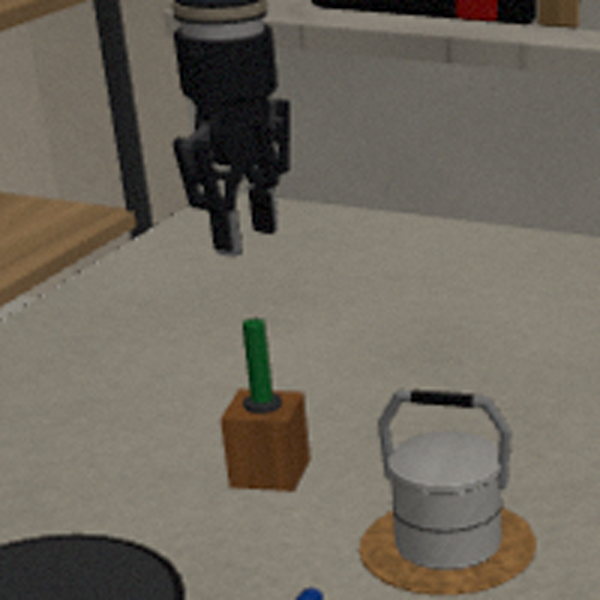

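View pics/p6t.png

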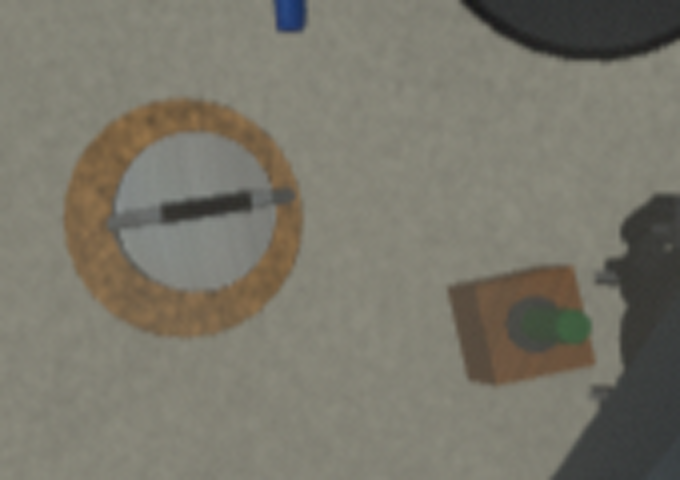

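```bash
python3 -m creep '[[[0.2,0.01,0,0,0.6],[0.4,0.01,0.005,0,0.6],[0.5,0.01,0.005,0,0.6],[0.4,0,0,0,0.6],[0.12,0,0,0,0.6]]]'
python3 -m creep '[[[0,0,0,0,0.6],[0,0,0,0,0.6]]]'
python3 -c "
from h import *
plan([.4448,-.2983,.108],-3.2,1)
t=imaging.get_image('scene');crop(t,100,20,300,220,3,'p7.png')"
```

```text
t: 9.05
position: [0.4444, -0.296, 0.1071]
orientation: [[-0.005, 0.998, -0.057], [0.005, -0.057, -0.998], [-1.0, -0.005, -0.005]]
force: [-0.9, 0.5, 0.1]
opening: 0.593
t: 9.25
position: [0.4465, -0.299, 0.1108]
orientation: [[0.001, 0.998, -0.058], [-0.001, -0.058, -0.998], [-1.0, 0.001, 0.001]]
force: [0.3, -0.8, -0.6]
opening: 0.602
from [ 0.4465 -0.299   0.1108] jaw -3.32 step mm 3.4 deg 0.12
[0.038, -0.023, -0.008, np.float64(-0.0007)]
```

View pics/p7.png

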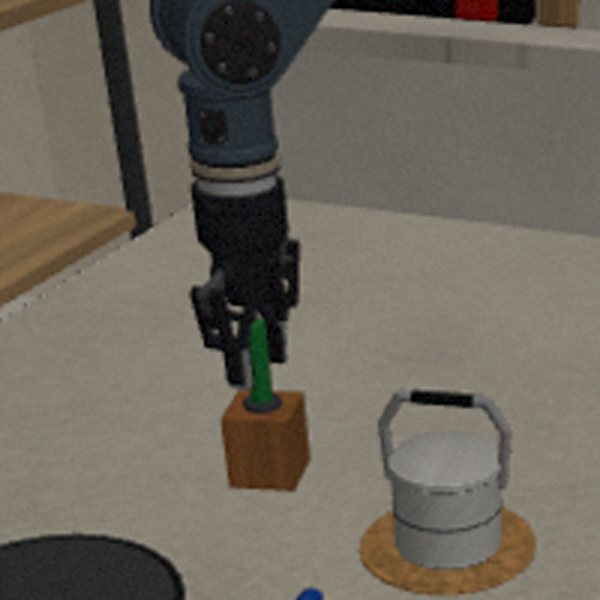

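```bash
python3 -m creep '[[[0.02,-0.02,0,0,0.3],[0,0,0,0,0],[0,0,0,0,0],[0,0,0,0,0],[0,0,0,0,0]]]' 20
python3 -m creep '[[[-0.05,0,0,0,0],[-0.1,0,0,0,0],[-0.1,0,0,0,0],[-0.1,0,0,0,0],[0,0,0,0,0]]]'
python3 -c "
from h import *
plan([.4448,-.2983,.15],-3.2,1)
t=imaging.get_image('scene');crop(t,100,20,300,220,3,'p8.png')"
```

```text
t: 9.8
position: [0.4446, -0.2992, 0.1092]
orientation: [[0.001, 0.998, -0.059], [-0.001, -0.059, -0.998], [-1.0, 0.001, 0.001]]
force: [0.5, 0.9, 6.9]
opening: 0.227
t: 10.3
position: [0.4448, -0.2994, 0.136]
orientation: [[0.002, 0.998, -0.059], [-0.002, -0.059, -0.998], [-1.0, 0.002, 0.002]]
force: [0.4, -0.9, -0.5]
opening: 0.23
from [ 0.4448 -0.2994  0.136 ] jaw -3.37 step mm 14.0 deg 0.17
[-0.187, -0.001, -0.014, np.float64(-0.0009)]
```

View pics/p8.png

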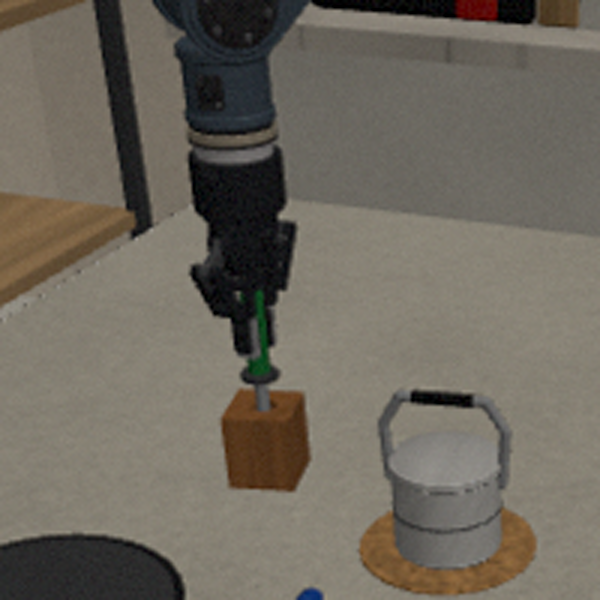

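```bash
python3 -m creep '[[[-0.1,0,0,0,0],[-0.087,0,0.02,0,0],[0,0,0.04,0,0],[0,0,0.1,0,0],[0,0,0.1,0,0]]]'
python3 -c "
from h import *
t=imaging.get_image('scene');crop(t,100,20,300,220,3,'p9.png')"
```

```text
t: 10.85
position: [0.4431, -0.3178, 0.1486]
orientation: [[0.0, 0.998, -0.06], [0.002, -0.06, -0.998], [-1.0, -0.0, -0.002]]
force: [2.8, 3.4, 0.4]
opening: 0.23
```

View pics/p9.png

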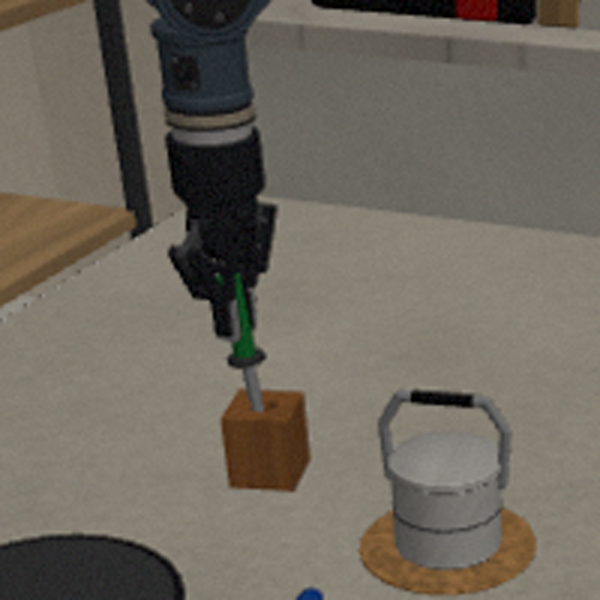

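```bash
python3 -m creep '[[[0.02,0.005,0.1,0,0],[0.02,0.005,0.1,0,0],[0.035,0.005,0.09,0,0],[0.035,0.005,0.09,0,0],[0.034,0,0.06,0,0]]]'
python3 -m creep '[[[0.034,0,0.06,0,0],[0,0,0,0,0]]]'
python3 -c "
from h import *
print(np.round(arm.get_state()['position'],4))
t=imaging.get_image('scene');crop(t,100,20,300,220,3,'p10.png')"
```

```text
t: 11.4
position: [0.4423, -0.3521, 0.1375]
orientation: [[-0.001, 0.998, -0.059], [-0.0, -0.059, -0.998], [-1.0, -0.001, 0.0]]
force: [-1.0, 1.5, 1.9]
opening: 0.23
t: 11.6
position: [0.4421, -0.3567, 0.1349]
orientation: [[-0.0, 0.998, -0.059], [-0.001, -0.059, -0.998], [-1.0, -0.0, 0.001]]
force: [-0.3, 2.0, 0.1]
opening: 0.228
[ 0.4421 -0.3567  0.1349]
```

View pics/p10.png

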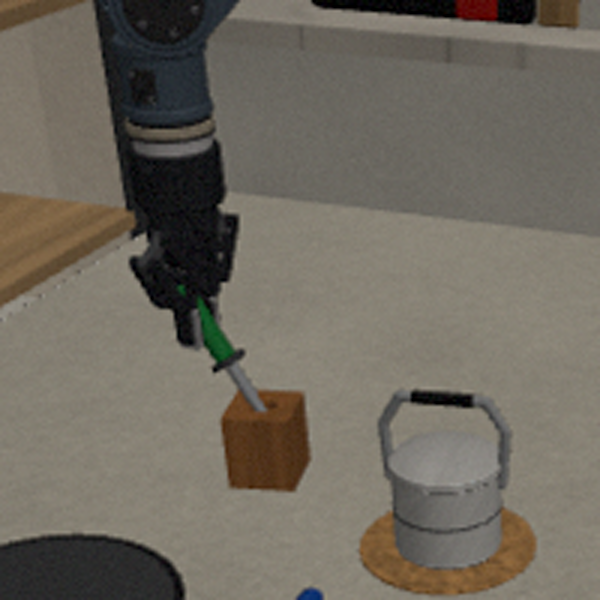

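```bash
python3 -m creep '[[[0,0,0,0,0],[0,0,0,0,0],[-0.05,0,0,0,0],[-0.15,0,0,0,0],[-0.2,0,0,0,0]]]' 100
python3 -m creep '[[[-0.4,0,0,0,0],[-0.5,0,0,0,0],[-0.3,0,0,0,0],[0,0,0,0,0],[0,0,0,0,0]]]'
python3 -c "
from h import *
print(np.round(arm.get_state()['position'],4))
t=imaging.get_image('scene');crop(t,100,20,300,170,4,'p11.png')
t=imaging.get_image('top');crop(t,380,180,560,320,4,'p11t.png')"
```

```text
t: 12.15
position: [0.4424, -0.356, 0.166]
orientation: [[-0.0, 0.998, -0.059], [-0.0, -0.059, -0.998], [-1.0, -0.0, 0.0]]
force: [-0.3, -0.0, -0.4]
opening: 0.211
t: 12.65
position: [0.4425, -0.3559, 0.2562]
orientation: [[0.001, 0.998, -0.059], [-0.002, -0.059, -0.998], [-1.0, 0.001, 0.002]]
force: [-0.1, -0.2, -0.7]
opening: 0.208
[ 0.4425 -0.3559  0.2562]
```

View pics/p11.png

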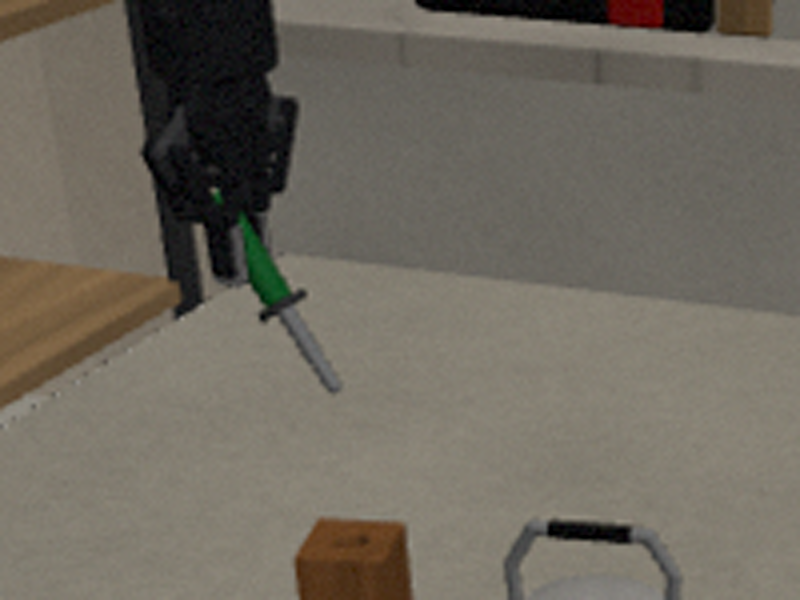

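View pics/p11t.png

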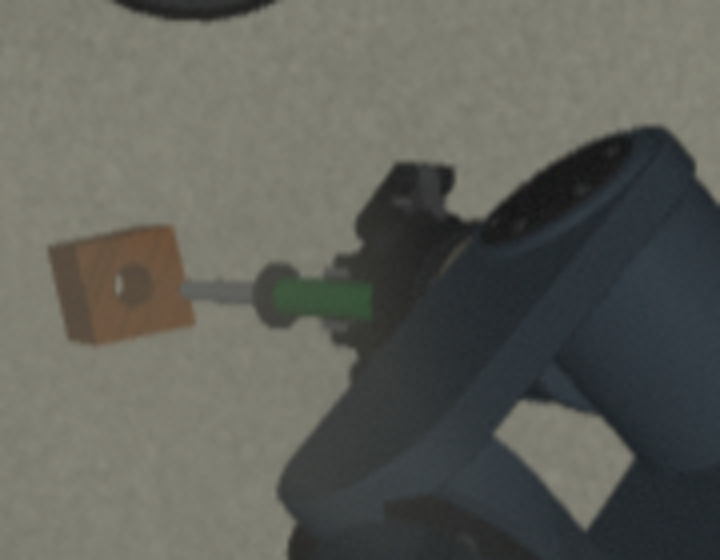

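```bash
python3 - <<'E'
from h import *
t=imaging.get_image("top"); s=imaging.get_image("scene")
f=lambda pts,k,o:(np.array([pts],float)+.5)/k-.5+np.array(o)
tip=tri(t,f((191,288),4,(380,180)),s,f((336,383),4,(100,20)))
col=tri(t,f((277,294),4,(380,180)),s,f((283,305),4,(100,20)))
print(tip,col); v=col[0]-tip[0]; print(np.linalg.norm(v),v/np.linalg.norm(v),np.degrees(np.arccos(v[2]/np.linalg.norm(v))))
p=np.array(arm.get_state()["position"]); print("tip-tcp",tip[0]-p)
print("hole",onz(t,f((132,284),4,(380,180)),.07))
E
```

```text
(array([ 0.44431245, -0.29736153,  0.18318261]), array([0.00096119])) (array([ 0.44293384, -0.32796683,  0.23011151]), array([0.00108138]))
0.056043789063533536 [-0.02459879 -0.5460962   0.83736124] 33.13748734382833
tip-tcp [ 0.00253495  0.05777702 -0.07071884]
hole [[ 0.44475718 -0.29793562  0.07      ]]
```

```bash
python3 -c "
from h import *
plan([.608,.1615,.28],-3.2,10)"
```

```text
from [ 0.4418 -0.3551  0.2539] jaw -3.37 step mm 54.3 deg 0.02
[-0.035, 0.181, -0.701, np.float64(-0.0001)]
[-0.035, 0.181, -0.701, np.float64(-0.0001)]
[-0.035, 0.181, -0.701, np.float64(-0.0001)]
[-0.035, 0.181, -0.701, np.float64(-0.0001)]
[-0.035, 0.182, -0.7, np.float64(-0.0001)]
[-0.035, 0.182, -0.7, np.float64(-0.0001)]
[-0.035, 0.182, -0.7, np.float64(-0.0001)]
[-0.035, 0.182, -0.7, np.float64(-0.0001)]
[-0.035, 0.182, -0.7, np.float64(-0.0001)]
[-0.035, 0.183, -0.7, np.float64(-0.0001)]
```

```bash
python3 -m creep '[[[-0.1,0.04,-0.15,0,0],[-0.1,0.08,-0.3,0,0],[-0.1,0.1,-0.4,0,0],[-0.05,0.12,-0.45,0,0],[0,0.12,-0.45,0,0]]]'
python3 -m creep '[[[0,0.12,-0.45,0,0],[0,0.12,-0.45,0,0],[0,0.12,-0.45,0,0],[0,0.12,-0.45,0,0],[0,0.12,-0.45,0,0]]]'
python3 -m creep '[[[0,0.12,-0.45,0,0],[0,0.12,-0.45,0,0],[0,0.12,-0.45,0,0],[0,0.12,-0.35,0,0],[0,0.07,-0.25,0,0]]]'
python3 -c "
from h import *
plan([.608,.1615,.28],-3.2,2)"
```

```text
t: 13.35
position: [0.4851, -0.2251, 0.2822]
orientation: [[0.001, 0.998, -0.059], [0.0, -0.059, -0.998], [-1.0, 0.001, -0.0]]
force: [0.2, -0.3, -0.3]
opening: 0.211
t: 13.85
position: [0.5394, -0.0587, 0.2815]
orientation: [[-0.001, 0.998, -0.058], [0.001, -0.058, -0.998], [-1.0, -0.001, -0.001]]
force: [0.5, -0.3, -1.7]
opening: 0.213
t: 14.35
position: [0.5891, 0.0855, 0.2814]
orientation: [[-0.001, 0.998, -0.057], [0.001, -0.057, -0.998], [-1.0, -0.001, -0.001]]
force: [0.4, 0.3, -0.3]
opening: 0.211
from [0.5891 0.0855 0.2814] jaw -3.26 step mm 39.2 deg 0.03
[0.009, 0.097, -0.513, np.float64(-0.0002)]
[0.009, 0.097, -0.513, np.float64(-0.0002)]
```

```bash
python3 -m creep '[[[0,0.1,-0.4,0,0],[0,0.08,-0.35,0,0],[0,0,-0.2,0,0],[0,0,-0.05,0,0],[0,0,0,0,0]]]'
python3 -c "
from h import *
plan([.608,.1615,.113],-3.2,5)
t=imaging.get_image('scene');crop(t,290,60,490,270,3,'p12.png')
t=imaging.get_image('top');crop(t,140,130,300,270,4,'p12t.png')"
```

```text
t: 14.85
position: [0.6063, 0.1569, 0.2813]
orientation: [[-0.001, 0.998, -0.058], [-0.001, -0.058, -0.998], [-1.0, -0.001, 0.001]]
force: [0.3, 0.1, -0.4]
opening: 0.209
from [0.6063 0.1569 0.2813] jaw -3.31 step mm 33.7 deg 0.02
[0.449, 0.004, -0.013, np.float64(-0.0001)]
[0.449, 0.004, -0.013, np.float64(-0.0001)]
[0.449, 0.004, -0.013, np.float64(-0.0001)]
[0.449, 0.004, -0.013, np.float64(-0.0001)]
[0.449, 0.004, -0.013, np.float64(-0.0001)]
```

View pics/p12.png

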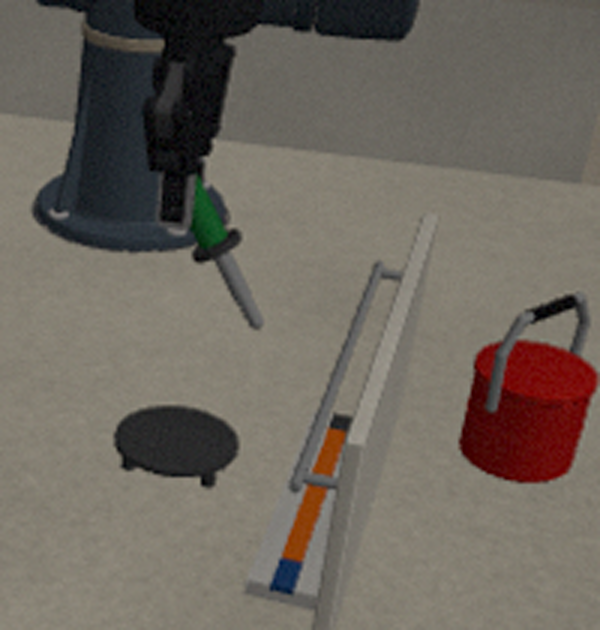

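View pics/p12t.png

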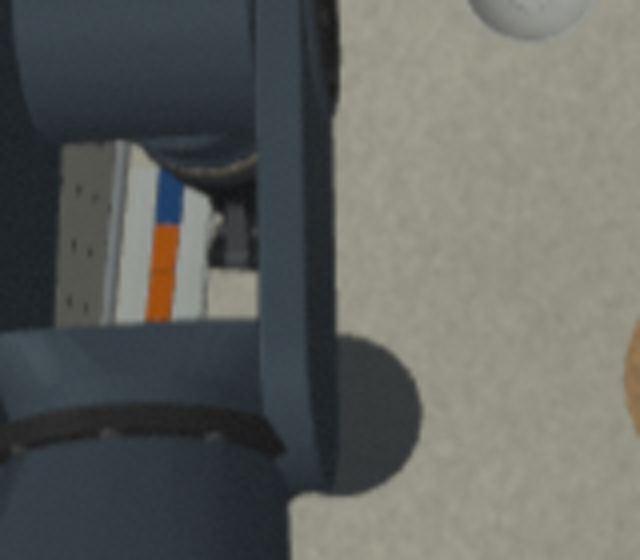

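```bash
python3 - <<'E'
from h import *
s=imaging.get_image("scene");cv2.imwrite("pics/s13.png",s["frame"][:,:,::-1])
t=imaging.get_image("top");cv2.imwrite("pics/t13.png",t["frame"][:,:,::-1])
print(arm.get_state()["joint_pos"])
o,r=ray(s,[(413,73),(400,72)])
for x in(.2,.3,.4,.5,.6): print(x,[np.round(o+k*((x-o[0])/k[0]),3) for k in r])
E
```

```text
[ 7.28751651e-02  4.92947037e-01  1.38685455e+00 -3.99380912e-04
  1.26207036e+00  1.33295934e-01]
0.2 [array([0.2  , 0.24 , 0.276]), array([0.2  , 0.207, 0.275])]
0.3 [array([0.3  , 0.245, 0.305]), array([0.3  , 0.214, 0.304])]
0.4 [array([0.4  , 0.25 , 0.335]), array([0.4  , 0.222, 0.334])]
0.5 [array([0.5  , 0.254, 0.364]), array([0.5  , 0.229, 0.364])]
0.6 [array([0.6  , 0.259, 0.394]), array([0.6  , 0.237, 0.393])]
```

View pics/s13.png

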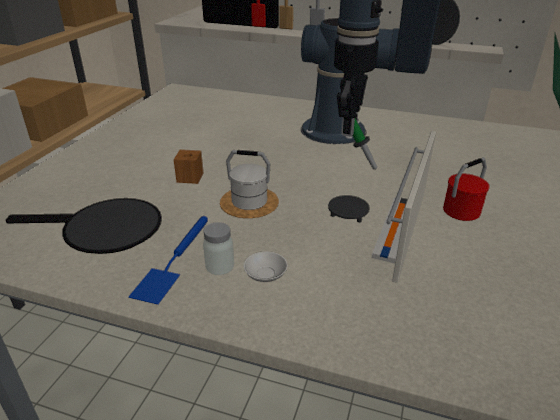

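View pics/t13.png

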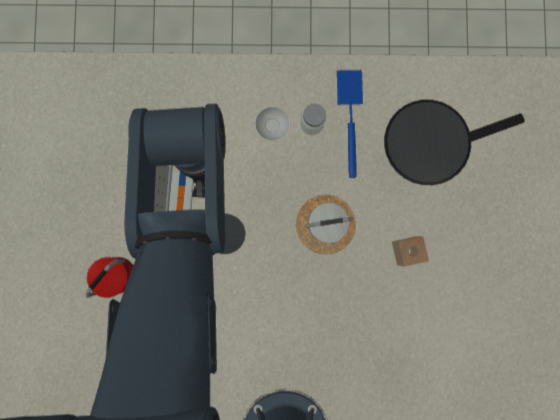

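```bash
python3 -m creep '[[[0.2,0.02,-0.02,0,0],[0.4,0,-0.02,0,0],[0.5,0,0,0,0],[0.5,0,0,0,0],[0.4,0,0,0,0]]]'
python3 -m creep '[[[0.2,0,0,0,0],[0.04,0,0,0,0],[0,0,0,0,0]]]'
python3 -c "
from h import *
print(np.round(arm.get_state()['position'],4))
t=imaging.get_image('scene');crop(t,310,100,450,270,4,'p14.png')
t=imaging.get_image('top');crop(t,140,130,300,270,4,'p14t.png')"
```

```text
t: 15.55
position: [0.6081, 0.1583, 0.1299]
orientation: [[-0.002, 0.998, -0.06], [-0.0, -0.06, -0.998], [-1.0, -0.001, 0.0]]
force: [-0.0, -1.8, -1.9]
opening: 0.212
t: 15.85
position: [0.6094, 0.1592, 0.1141]
orientation: [[0.001, 0.998, -0.059], [0.0, -0.059, -0.998], [-1.0, 0.001, -0.0]]
force: [-0.0, 0.1, 0.1]
opening: 0.208
[0.6094 0.1592 0.1141]
```

View pics/p14.png

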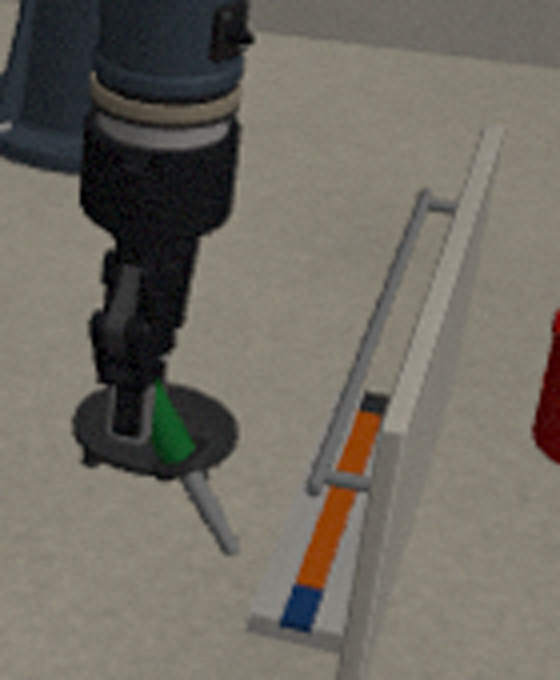

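View pics/p14t.png

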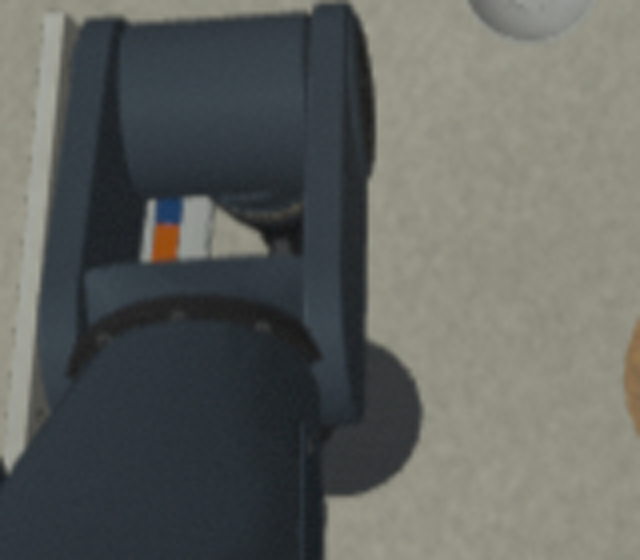

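```bash
python3 - <<'E'
from h import *
s=imaging.get_image("scene")
u=[((233.5)/4-.5+310,548.5/4-.5+100)]
p=np.array(arm.get_state()["position"]);print(p)
for dz in(-.068,-.072,-.076): q=onz(s,u,p[2]+dz)[0]; print(dz,q,q-p)
E
```

```text
[0.61013524 0.15956402 0.11553729]
-0.068 [0.6253254  0.21999974 0.04753729] [ 0.01519016  0.06043573 -0.068     ]
-0.072 [0.61976157 0.21945833 0.04353729] [ 0.00962633  0.05989432 -0.072     ]
-0.076 [0.61419773 0.21891692 0.03953729] [ 0.00406249  0.05935291 -0.076     ]
```

```bash
python3 -m creep '[[[0,-0.01,-0.1,0,0],[0,-0.01,-0.15,0,0],[0,-0.01,-0.15,0,0],[0,-0.01,-0.1,0,0],[0,0,-0.04,0,0]]]' 120
python3 -m creep '[[[0.06,0,0,0,0],[0.05,0,0,0,0],[0.05,0,0,0,0],[0.03,0,0,0,0],[0,0,0,0,0]]]'
python3 -c "
from h import *
print(np.round(arm.get_state()['position'],4))
t=imaging.get_image('scene');crop(t,310,100,450,270,4,'p15.png')"
```

```text
t: 16.5
position: [0.6078, 0.2017, 0.1136]
orientation: [[0.0, 0.998, -0.057], [0.0, -0.057, -0.998], [-1.0, 0.0, -0.0]]
force: [-0.6, 0.4, -0.7]
opening: 0.21
t: 17.0
position: [0.6078, 0.1997, 0.0987]
orientation: [[-0.001, 0.998, -0.059], [-0.0, -0.059, -0.998], [-1.0, -0.001, 0.0]]
force: [0.1, 0.6, -1.6]
opening: 0.21
[0.6078 0.1997 0.0987]
```

View pics/p15.png

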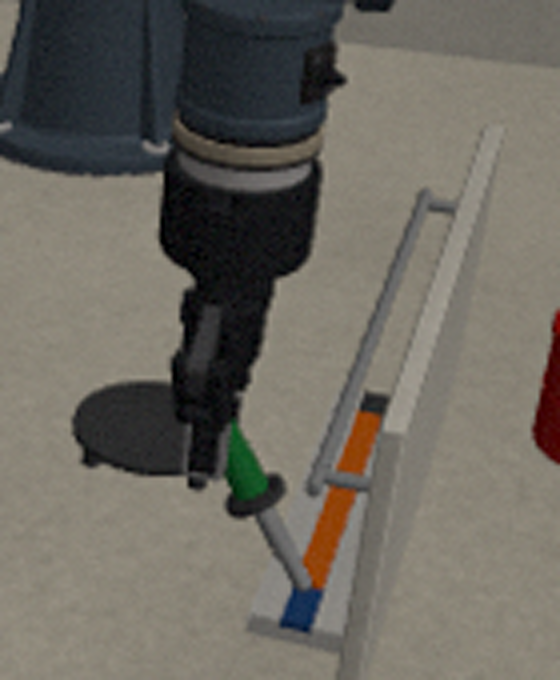

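```bash
python3 -m creep '[[[0.03,0,0,0,0],[0.02,0,0,0,0],[0,0,0,0,0]]]'
python3 - <<'E'
from h import *
s=imaging.get_image("scene")
u=[((303.5)/4-.5+310,583.5/4-.5+100)]
print(onz(s,u,.0222))
# plate corners in scene
print(onz(s,[((x+.5)/4-.5+310,(y+.5)/4-.5+100) for x,y in((294,588),(323,592),(281,625),(312,629))],.014))
st=arm.get_state();print(st["position"],st["force"])
crop(s,360,200,420,270,8,"p16.png")
E
```

```text
t: 17.35
position: [0.6083, 0.2, 0.0958]
orientation: [[0.0, 0.998, -0.059], [-0.0, -0.059, -0.998], [-1.0, 0.0, 0.0]]
force: [-0.3, -0.9, 0.9]
opening: 0.204
[[0.60977062 0.2578833  0.0222    ]]
[[0.60470005 0.25329207 0.014     ]
 [0.60324526 0.26877546 0.014     ]
 [0.63925178 0.25141724 0.014     ]
 [0.63740607 0.26750916 0.014     ]]
[0.60830348 0.20009418 0.09580291] [ 0.11629675 -0.21145088  0.15864496]
```

View pics/p16.png

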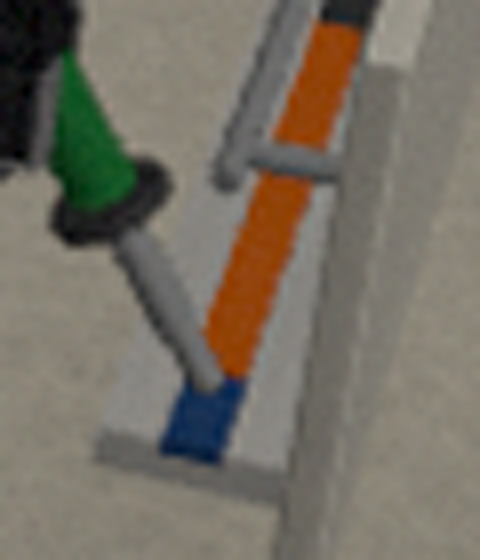

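```bash
python3 -m creep '[[[0,0.05,-0.03,0,0],[0.015,0,0,0,0],[0.015,0,0,0,0],[0,0,0,0,0]]]'
python3 -m creep '[[[0.015,0,0,0,0],[0,0,0,0,0]]]'
```

```text
t: 17.8
position: [0.613, 0.2022, 0.0948]
orientation: [[0.002, 0.998, -0.059], [0.0, -0.059, -0.998], [-1.0, 0.002, -0.0]]
force: [-1.1, -1.5, 7.7]
opening: 0.205
t: 18.0
position: [0.613, 0.2019, 0.0945]
orientation: [[0.002, 0.998, -0.058], [-0.0, -0.058, -0.998], [-1.0, 0.002, 0.0]]
force: [-2.3, -3.2, 11.3]
opening: 0.208
```

```bash
python3 -m creep '[[[-0.006,-0.01,0,0,0],[0,-0.02,0,0,0],[0,-0.03,0,0,0],[0,-0.045,0,0,0],[0,-0.045,0,0,0]]]'
python3 -m creep '[[[0,-0.045,0,0,0],[0,-0.045,0,0,0],[0,-0.045,0,0,0],[0,-0.045,0,0,0],[0,-0.045,0,0,0]]]'
python3 -m creep '[[[0,-0.045,0,0,0],[0,-0.045,0,0,0],[0,-0.045,0,0,0],[0,-0.045,0,0,0],[0,-0.045,0,0,0]]]'
python3 -c "
from h import *
t=imaging.get_image('scene');crop(t,330,150,430,270,6,'p17.png')"
```

```text
t: 18.5
position: [0.6051, 0.2033, 0.0947]
orientation: [[0.011, 0.998, -0.06], [0.002, -0.06, -0.998], [-1.0, 0.011, -0.003]]
force: [5.6, -1.1, 5.9]
opening: 0.201
t: 19.0
position: [0.5882, 0.2045, 0.0946]
orientation: [[0.011, 0.998, -0.06], [0.002, -0.06, -0.998], [-1.0, 0.01, -0.003]]
force: [4.6, -0.2, 5.9]
opening: 0.207
t: 19.5
position: [0.5712, 0.2056, 0.0945]
orientation: [[0.01, 0.998, -0.06], [0.002, -0.06, -0.998], [-1.0, 0.01, -0.003]]
force: [4.3, 0.3, 5.0]
opening: 0.209
```

View pics/p17.png

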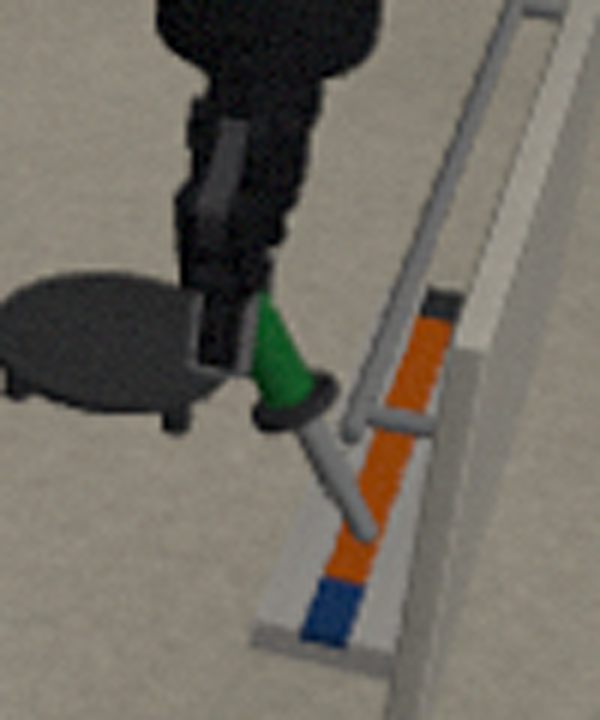

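```bash
python3 -m creep '[[[0,-0.045,0.006,0,0],[0,-0.045,0.006,0,0],[0,-0.045,0.005,0,0],[0.002,-0.045,0,0,0],[0,-0.045,0,0,0]]]'
python3 -m creep '[[[0.002,-0.045,0,0,0],[0,-0.045,0,0,0],[0,-0.045,0,0,0],[0.002,-0.045,0,0,0],[0,-0.045,0,0,0]]]'
python3 -m creep '[[[0.002,-0.045,0,0,0],[0,-0.045,0,0,0],[0,-0.045,0,0,0],[0.002,-0.045,0,0,0],[0,-0.045,0,0,0]]]'
python3 -c "
from h import *
t=imaging.get_image('scene');crop(t,330,150,430,270,6,'p18.png')"
```

```text
t: 20.05
position: [0.5549, 0.2053, 0.0945]
orientation: [[0.012, 0.998, -0.061], [0.002, -0.061, -0.998], [-1.0, 0.012, -0.003]]
force: [5.5, -0.5, 5.8]
opening: 0.209
t: 20.55
position: [0.538, 0.2064, 0.0941]
orientation: [[0.012, 0.998, -0.061], [0.003, -0.061, -0.998], [-1.0, 0.011, -0.003]]
force: [6.6, -1.8, 6.1]
opening: 0.205
t: 21.05
position: [0.5224, 0.2076, 0.0942]
orientation: [[0.014, 0.998, -0.061], [0.003, -0.061, -0.998], [-1.0, 0.014, -0.004]]
force: [6.8, -0.0, 7.3]
opening: 0.211
```

View pics/p18.png

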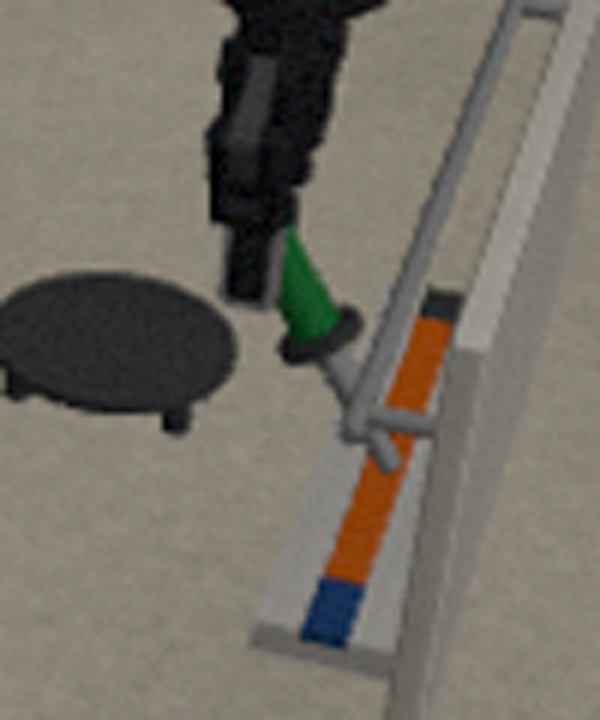

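```bash
python3 -m creep '[[[0,-0.045,0.006,0,0],[0,-0.045,0.006,0,0],[0,-0.045,0.005,0,0],[0.002,-0.045,0,0,0],[0,-0.045,0,0,0]]]'
python3 -m creep '[[[0,-0.045,0,0,0],[0,-0.045,0,0,0],[0,-0.045,0,0,0],[0.002,-0.045,0,0,0],[0,-0.045,0,0,0]]]'
python3 -m creep '[[[0,-0.045,0,0,0],[0,-0.045,0,0,0],[0,-0.045,0,0,0],[0.002,-0.045,0,0,0],[0,-0.045,0,0,0]]]'
python3 -c "
from h import *
t=imaging.get_image('scene');crop(t,330,150,430,270,6,'p19.png')"
```

```text
t: 21.6
position: [0.5065, 0.2073, 0.0941]
orientation: [[0.017, 0.998, -0.061], [0.003, -0.061, -0.998], [-1.0, 0.016, -0.004]]
force: [8.8, -1.3, 7.6]
opening: 0.209
t: 22.1
position: [0.4896, 0.2085, 0.094]
orientation: [[0.016, 0.998, -0.061], [0.004, -0.061, -0.998], [-1.0, 0.016, -0.005]]
force: [7.2, 0.1, 8.4]
opening: 0.208
t: 22.6
position: [0.4746, 0.2097, 0.0942]
orientation: [[0.02, 0.998, -0.062], [0.004, -0.062, -0.998], [-1.0, 0.02, -0.006]]
force: [9.0, -1.8, 8.5]
opening: 0.21
```

View pics/p19.png

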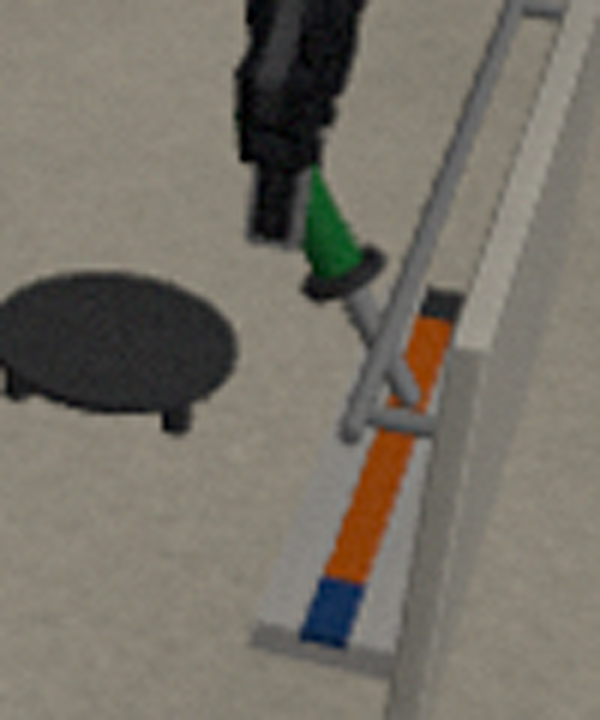

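```bash
python3 -m creep '[[[-0.003,-0.045,0.005,0,0],[0,-0.045,0.005,0,0],[0,-0.045,0,0,0],[0,-0.045,0,0,0],[0,-0.045,0,0,0]]]'
python3 -m creep '[[[0,-0.045,0,0,0],[0,-0.045,0,0,0],[0,-0.045,0,0,0],[0,-0.045,0,0,0],[0,-0.045,0,0,0]]]'
python3 -m creep '[[[0,-0.045,0,0,0],[0,-0.045,0,0,0],[0,-0.045,0,0,0],[0,-0.045,0,0,0],[0,-0.045,0,0,0]]]'
python3 -c "
from h import *
t=imaging.get_image('scene');crop(t,330,150,430,270,6,'p20.png')"
```

```text
t: 23.15
position: [0.456, 0.2099, 0.0939]
orientation: [[0.016, 0.998, -0.061], [0.004, -0.062, -0.998], [-1.0, 0.016, -0.005]]
force: [7.9, -1.1, 8.6]
opening: 0.208
t: 23.65
position: [0.4398, 0.2109, 0.094]
orientation: [[0.017, 0.998, -0.061], [0.004, -0.062, -0.998], [-1.0, 0.017, -0.005]]
force: [7.3, -2.1, 11.4]
opening: 0.205
t: 24.15
position: [0.4227, 0.2121, 0.0938]
orientation: [[0.017, 0.998, -0.062], [0.005, -0.062, -0.998], [-1.0, 0.017, -0.006]]
force: [8.0, -1.7, 8.5]
opening: 0.206
```

View pics/p20.png

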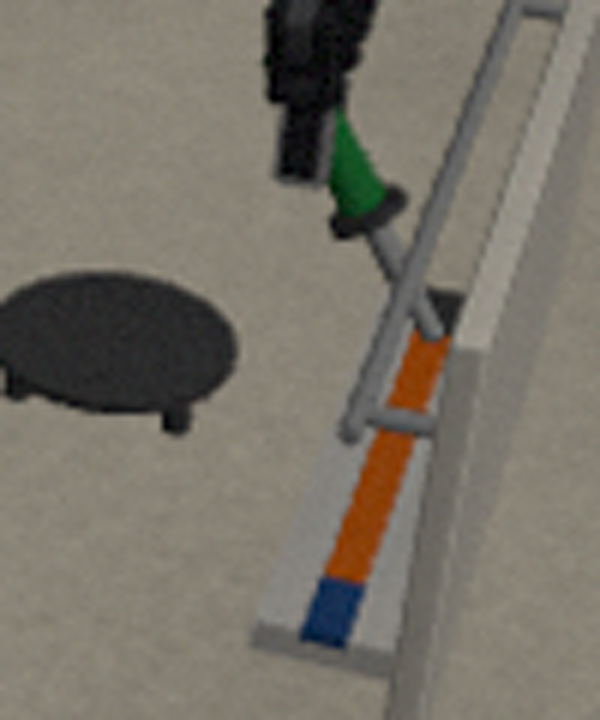

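```bash
python3 -m creep '[[[0,-0.045,0,0,0],[0,-0.045,0,0,0],[0,-0.045,0,0,0],[0,-0.045,0,0,0],[0,-0.045,0,0,0]]]'
python3 -m creep '[[[0,-0.03,0,0,0],[0,-0.02,0,0,0],[0,0,0,0,0],[0,0,0,0,0]]]'
python3 -c "
from h import *
t=imaging.get_image('scene');crop(t,330,150,430,270,6,'p21.png')
t=imaging.get_image('top');crop(t,140,150,260,300,4,'p21t.png')"
```

```text
t: 24.7
position: [0.4065, 0.2133, 0.0938]
orientation: [[0.019, 0.998, -0.062], [0.005, -0.062, -0.998], [-1.0, 0.018, -0.006]]
force: [8.0, -0.8, 10.0]
opening: 0.205
t: 25.1
position: [0.4012, 0.2134, 0.0936]
orientation: [[0.015, 0.998, -0.061], [0.005, -0.062, -0.998], [-1.0, 0.015, -0.005]]
force: [6.6, 0.5, 9.6]
opening: 0.206
```

View pics/p21.png

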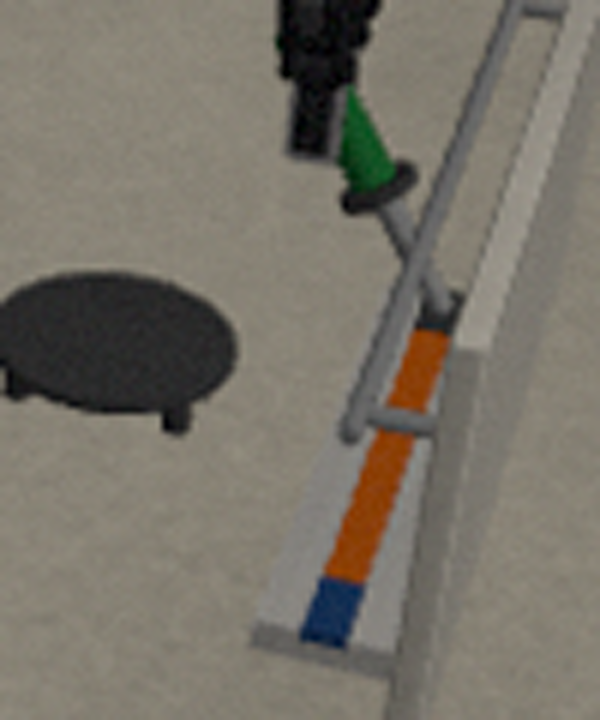

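View pics/p21t.png

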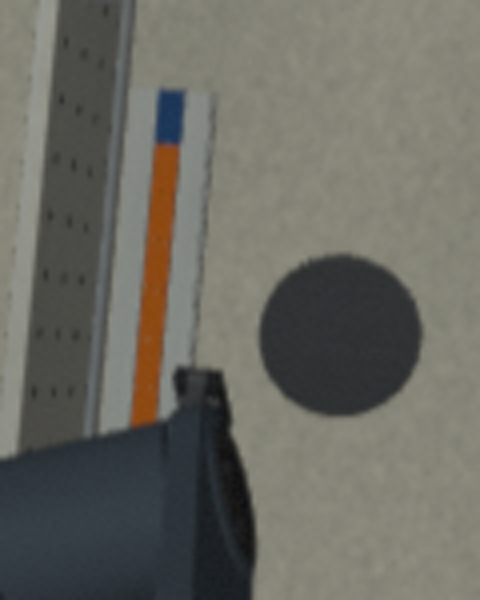

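```bash
python3 - <<'E'
from h import *
s=imaging.get_image("scene")
f=lambda P:[((x+.5)/6-.5+330,(y+.5)/6-.5+150) for x,y in P]
q=onz(s,f([(347,580),(432,331)]),.014); print(q,np.linalg.norm(q[1]-q[0]))
q=onz(s,f([(347,580),(436,318)]),.014); print(q,np.linalg.norm(q[1]-q[0]))
crop(s,380,190,415,260,11,"p22.png")
E
```

```text
[[0.60035963 0.26199064 0.014     ]
 [0.41901865 0.27202654 0.014     ]] 0.18161847240663906
[[0.60035963 0.26199064 0.014     ]
 [0.40824137 0.27245315 0.014     ]] 0.1924029394595609
```

View pics/p22.png

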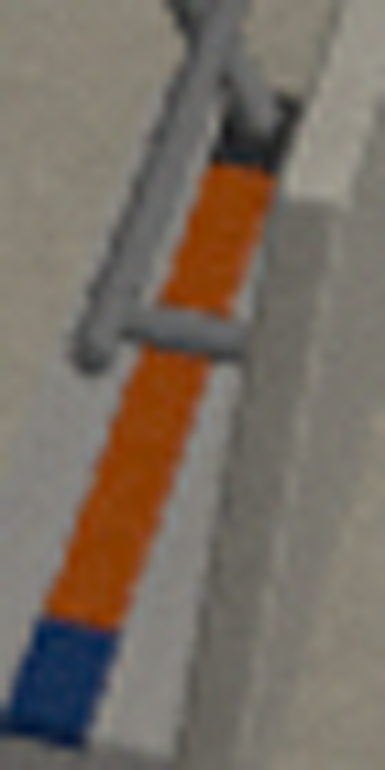

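```bash
python3 -m creep '[[[-0.02,0,0,0,0],[-0.04,0,0.02,0,0],[-0.02,0,0.1,0,0],[0,0,0.2,0,0],[0,0,0.25,0,0]]]'
python3 -m creep '[[[0,0,0.25,0,0],[-0.1,0,0.2,0,0],[-0.3,0,0.1,0,0],[-0.5,0,0,0,0],[-0.5,0,0,0,0]]]'
python3 -m creep '[[[-0.5,0,0,0,0],[-0.3,0,0,0,0],[-0.1,0,0,0,0],[0,0,0,0,0]]]'
python3 -c "
from h import *
t=imaging.get_image('scene');crop(t,300,60,450,260,4,'p23.png')
plan([.442,-.356,.28],-3.2,12)"
```

```text
t: 25.75
position: [0.3897, 0.1683, 0.0971]
orientation: [[-0.005, 0.998, -0.057], [-0.001, -0.057, -0.998], [-1.0, -0.005, 0.001]]
force: [0.4, -0.1, -1.1]
opening: 0.205
t: 26.25
position: [0.3865, 0.1269, 0.2024]
orientation: [[-0.008, 0.998, -0.059], [-0.001, -0.059, -0.998], [-1.0, -0.008, 0.001]]
force: [0.0, -0.3, -0.8]
opening: 0.203
t: 26.65
position: [0.3887, 0.1276, 0.27]
orientation: [[-0.001, 0.998, -0.059], [-0.0, -0.059, -0.998], [-1.0, -0.001, 0.0]]
force: [-0.1, 0.2, -0.8]
opening: 0.206
from [0.3882 0.1276 0.2691] jaw -3.37 step mm 40.6 deg 0.01
[-0.012, 0.091, 0.533, np.float64(-0.0001)]
[-0.012, 0.091, 0.533, np.float64(-0.0001)]
[-0.012, 0.091, 0.533, np.float64(-0.0001)]
[-0.012, 0.091, 0.533, np.float64(-0.0001)]
[-0.012, 0.091, 0.533, np.float64(-0.0001)]
[-0.012, 0.091, 0.533, np.float64(-0.0001)]
[-0.012, 0.09, 0.533, np.float64(-0.0001)]
[-0.012, 0.09, 0.533, np.float64(-0.0001)]
[-0.012, 0.09, 0.533, np.float64(-0.0001)]
[-0.012, 0.09, 0.533, np.float64(-0.0001)]
[-0.012, 0.09, 0.533, np.float64(-0.0001)]
[-0.012, 0.09, 0.533, np.float64(-0.0001)]
```

View pics/p23.png

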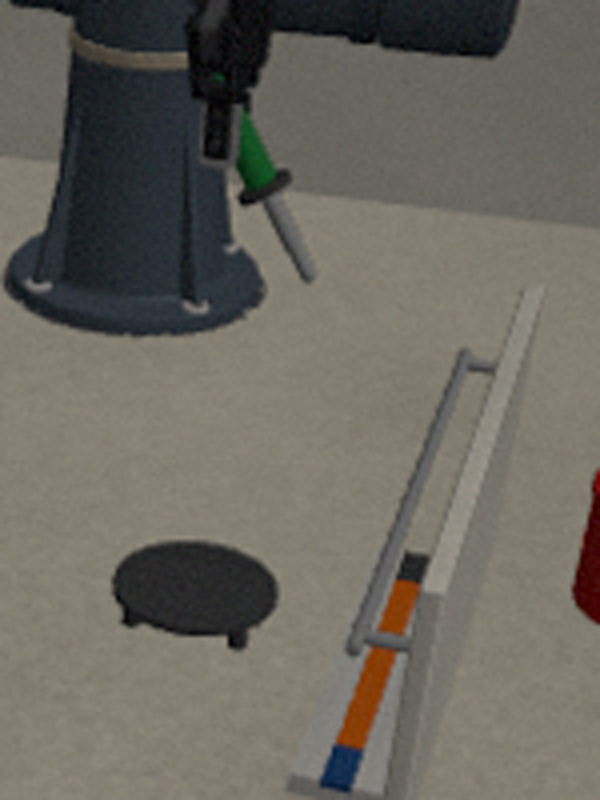

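```bash
python3 -m creep '[[[-0.05,0.03,0.15,0,0],[-0.05,0.05,0.3,0,0],[-0.05,0.07,0.4,0,0],[0,0.08,0.45,0,0],[0,0.08,0.45,0,0]]]'
python3 -m creep '[[[0,0.08,0.45,0,0],[0,0.08,0.45,0,0],[0,0.08,0.45,0,0],[0,0.08,0.45,0,0],[0,0.08,0.45,0,0]]]'
python3 -m creep '[[[0,0.08,0.45,0,0],[0,0.08,0.45,0,0],[0,0.08,0.45,0,0],[0,0.06,0.35,0,0],[0,0.05,0.25,0,0]]]'
python3 -m creep '[[[0,0.03,0.2,0,0],[0,0.02,0.15,0,0],[0,0,0.1,0,0],[0,0,0,0,0],[0,0,0,0,0]]]'
python3 -c "
from h import *
print(arm.get_state()['position'])
t=imaging.get_image('scene');crop(t,100,20,300,170,4,'p24.png')
t=imaging.get_image('top');crop(t,380,180,560,320,4,'p24t.png')"
```

```text
t: 27.2
position: [0.4043, -0.0061, 0.2802]
orientation: [[-0.003, 0.998, -0.058], [0.001, -0.058, -0.998], [-1.0, -0.003, -0.0]]
force: [1.1, 0.7, -0.9]
opening: 0.21
t: 27.7
position: [0.424, -0.1765, 0.2798]
orientation: [[-0.004, 0.998, -0.059], [0.002, -0.059, -0.998], [-1.0, -0.004, -0.002]]
force: [0.8, 0.2, -0.6]
opening: 0.212
t: 28.2
position: [0.4416, -0.3246, 0.2793]
orientation: [[-0.003, 0.998, -0.06], [0.002, -0.06, -0.998], [-1.0, -0.003, -0.002]]
force: [0.4, -0.5, -0.9]
opening: 0.204
t: 28.7
position: [0.4444, -0.3555, 0.2813]
orientation: [[-0.001, 0.998, -0.059], [0.001, -0.059, -0.998], [-1.0, -0.001, -0.001]]
force: [-0.7, -0.7, -1.4]
opening: 0.205
[ 0.44435728 -0.35545409  0.28131059]
```

View pics/p24.png

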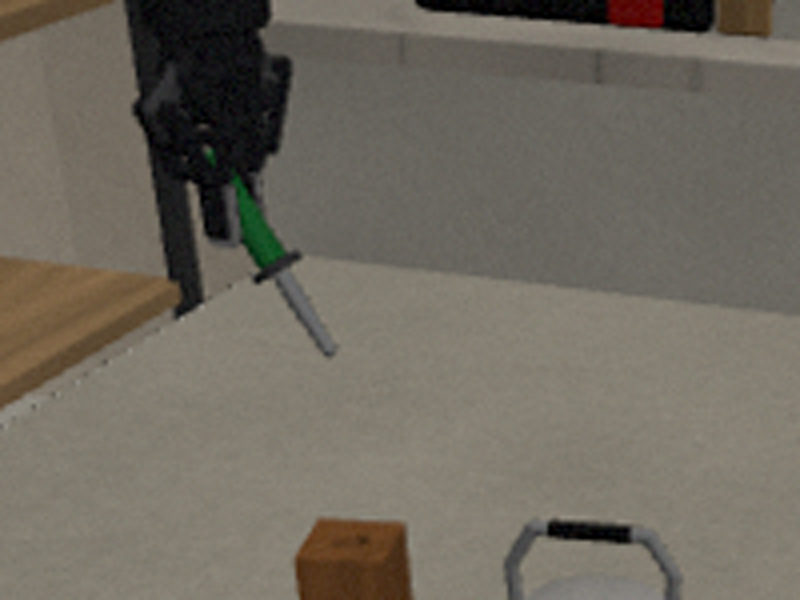

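View pics/p24t.png

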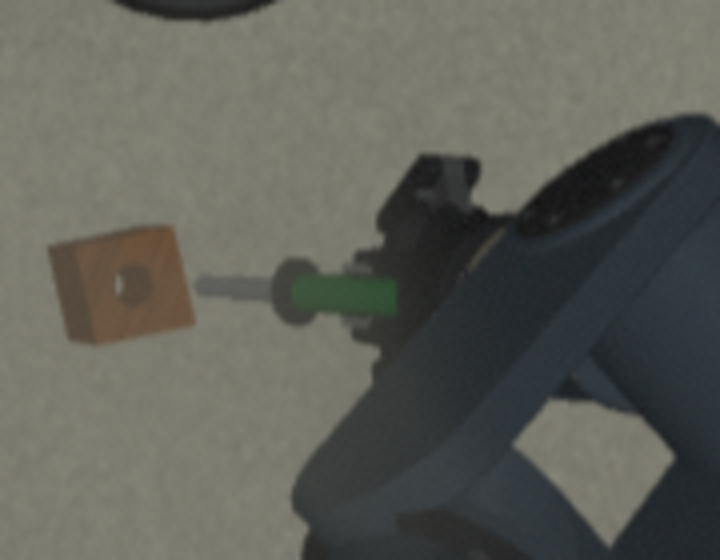

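```bash
python3 - <<'E'
from h import *
t=imaging.get_image("top"); s=imaging.get_image("scene")
f=lambda pts,k,o:(np.array([pts],float)+.5)/k-.5+np.array(o)
tip=tri(t,f((203,286),4,(380,180)),s,f((331,349),4,(100,20)))
col=tri(t,f((296,292),4,(380,180)),s,f((277,266),4,(100,20)))
print(tip,col); v=col[0]-tip[0]; print(np.linalg.norm(v),np.degrees(np.arccos(v[2]/np.linalg.norm(v))))
p=np.array(arm.get_state()["position"]); print(p,"tip-tcp",tip[0]-p)
E
```

```text
(array([ 0.44591858, -0.29682954,  0.20642722]), array([0.00047216])) (array([ 0.44436358, -0.32815454,  0.25564393]), array([0.00065852]))
0.05836059399568463 32.507507677979596
[ 0.44466705 -0.35542549  0.28167616] tip-tcp [ 0.00125152  0.05859596 -0.07524894]
```

```bash
python3 -m creep '[[[0.2,-0.016,-0.025,0,0],[0.4,0,0,0,0],[0.5,0,0,0,0],[0.4,0,0,0,0],[0.1,0,0,0,0]]]'
python3 -m creep '[[[0,0,0,0,0],[0,0,0,0,0]]]'
python3 -c "
from h import *
print(arm.get_state()['position'])
t=imaging.get_image('scene');crop(t,130,80,250,200,6,'p25.png')
t=imaging.get_image('top');crop(t,380,180,560,320,4,'p25t.png')"
```

```text
t: 29.4
position: [0.442, -0.3521, 0.1585]
orientation: [[-0.005, 0.998, -0.058], [0.005, -0.058, -0.998], [-1.0, -0.005, -0.005]]
force: [-0.6, 0.6, -1.2]
opening: 0.206
t: 29.6
position: [0.4444, -0.355, 0.1628]
orientation: [[0.002, 0.998, -0.059], [-0.002, -0.059, -0.998], [-1.0, 0.002, 0.002]]
force: [-0.6, 0.5, -0.5]
opening: 0.206
[ 0.44436742 -0.35503401  0.16283198]
```

View pics/p25.png

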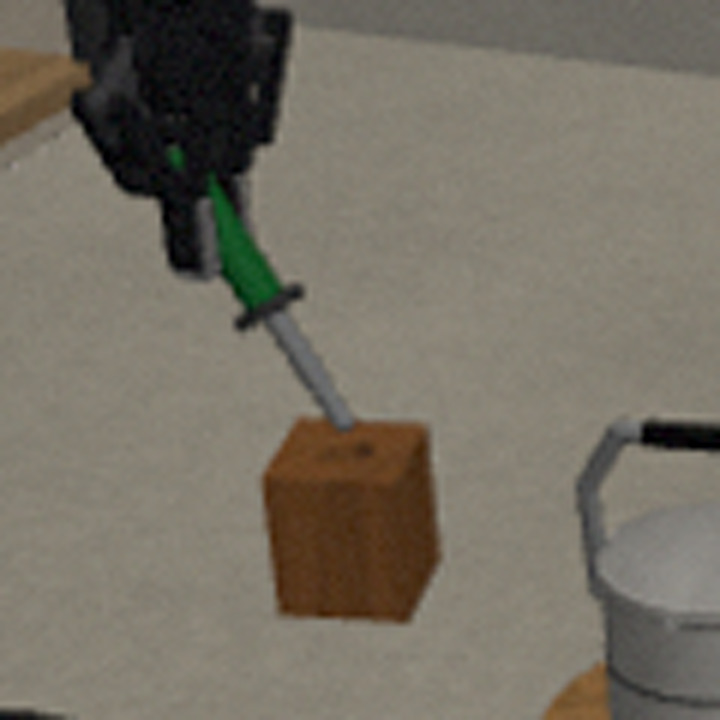

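View pics/p25t.png

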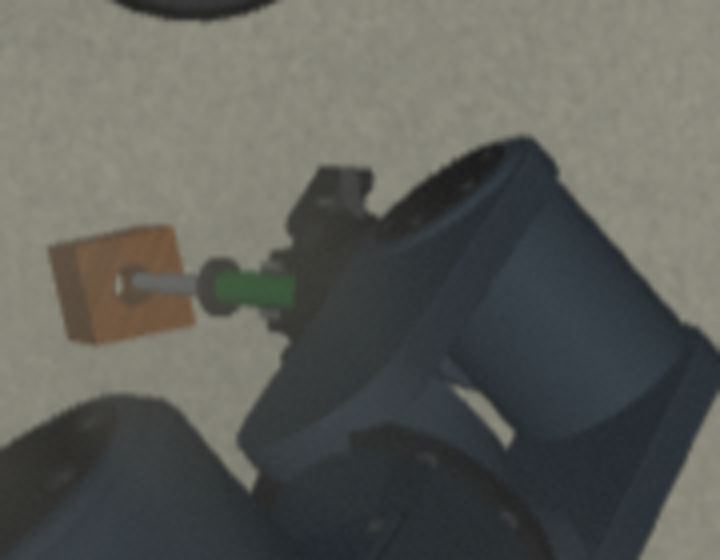

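```bash
python3 -m creep '[[[0.08,-0.02,-0.02,0,0],[0.08,0,0,0,0],[0.08,0,0,0,0],[0.07,0,0,0,0],[0,0,0,0,0]]]'
python3 -c "
from h import *
print(arm.get_state()['position'])
t=imaging.get_image('scene');crop(t,130,80,250,200,6,'p26.png')
t=imaging.get_image('top');crop(t,380,200,470,290,8,'p26t.png')"
```

```text
t: 30.2
position: [0.4416, -0.3522, 0.1371]
orientation: [[-0.001, 0.998, -0.059], [0.002, -0.059, -0.998], [-1.0, -0.002, -0.002]]
force: [-0.4, 0.4, -0.6]
opening: 0.208
[ 0.4416243  -0.35221059  0.13710573]
```

View pics/p26.png

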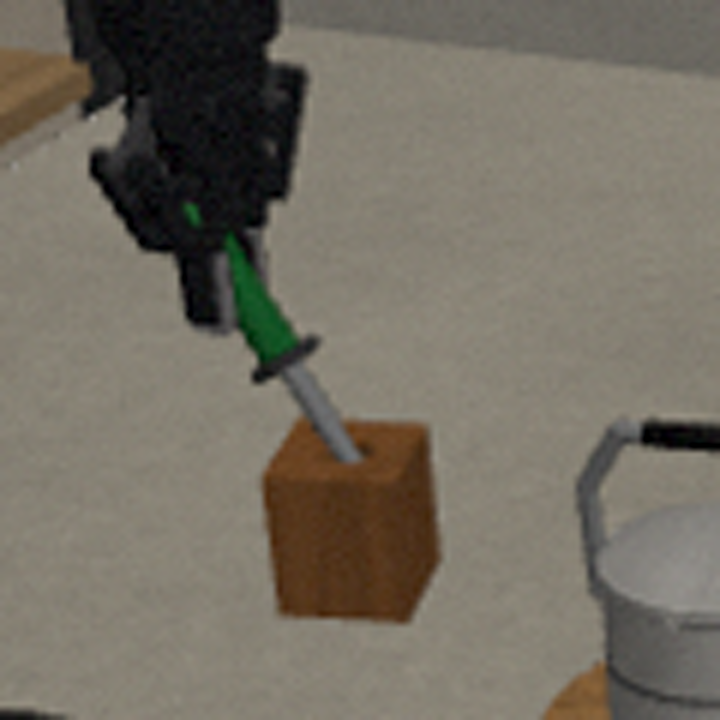

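View pics/p26t.png

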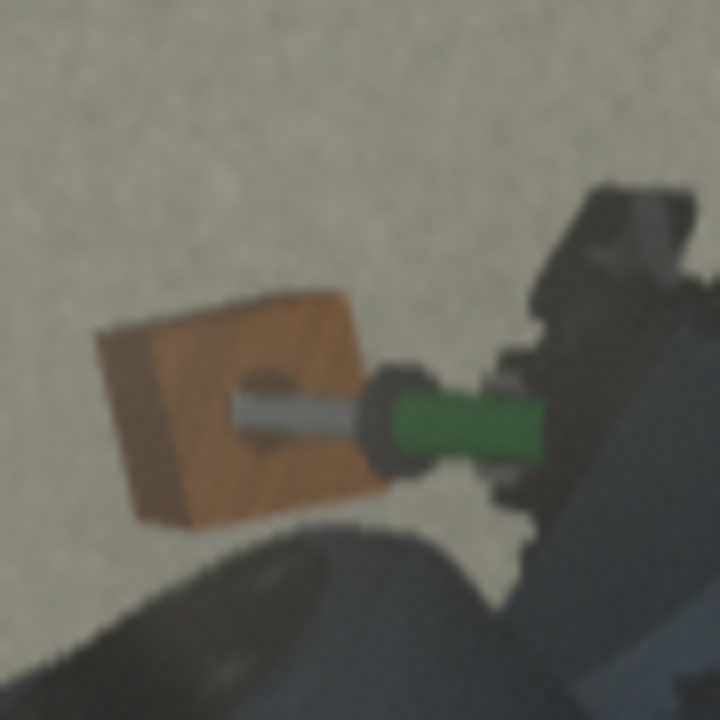

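```bash
python3 -m creep '[[[0,0,0,0,0],[0,0,0,0,0],[-0.025,0,-0.08,0,0],[-0.025,0,-0.08,0,0],[-0.025,0,-0.08,0,0]]]' 20
python3 -c "
from h import *
t=imaging.get_image('scene');crop(t,130,80,250,200,6,'p27.png')"
```

```text
t: 30.8
position: [0.4443, -0.3393, 0.145]
orientation: [[0.003, 0.998, -0.056], [-0.012, -0.056, -0.998], [-1.0, 0.004, 0.011]]
force: [-1.6, -8.5, 3.5]
opening: 0.204
```

View pics/p27.png

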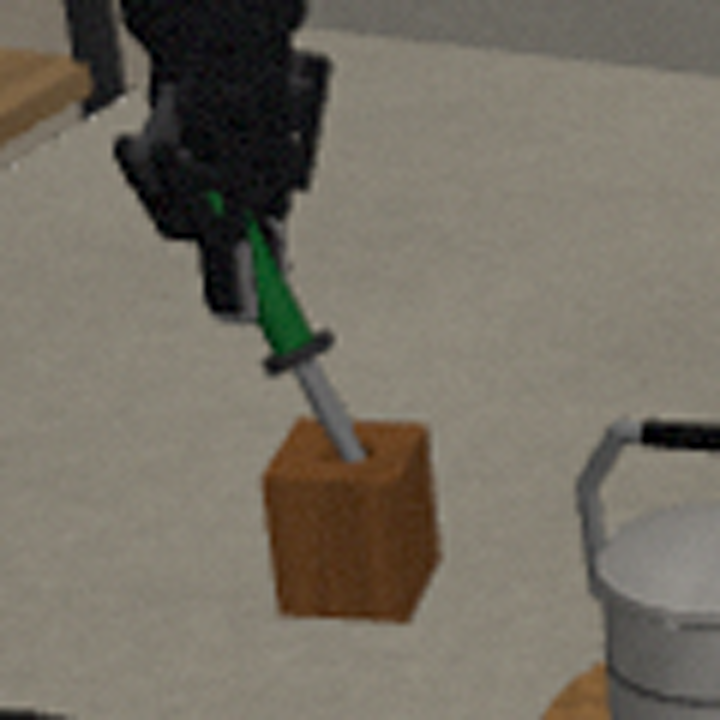

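```bash
python3 -m creep '[[[0,0,-0.07,0,0],[0,0,-0.07,0,0],[0,0,-0.07,0,0],[0,0,-0.07,0,0],[0,0,0,0,0]]]' 20
python3 -c "
from h import *
t=imaging.get_image('scene');crop(t,130,80,250,200,6,'p28.png')"
```

```text
t: 31.35
position: [0.4453, -0.3147, 0.1449]
orientation: [[0.003, 0.998, -0.058], [-0.003, -0.058, -0.998], [-1.0, 0.003, 0.003]]
force: [-0.7, -3.7, 0.8]
opening: 0.211
```

View pics/p28.png

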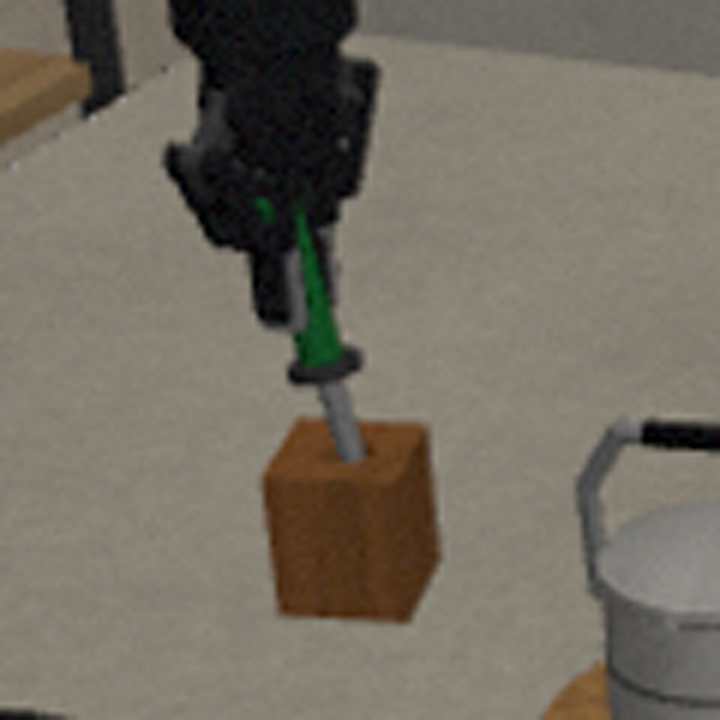

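```bash
python3 -m creep '[[[0,0,-0.08,0,0],[0.02,0,-0.08,0,0],[0.04,0,-0.08,0,0],[0.04,0,-0.07,0,0],[0,0,0,0,0]]]' 20
python3 -c "
from h import *
t=imaging.get_image('scene');crop(t,130,80,250,200,6,'p29.png')
t=imaging.get_image('top');crop(t,380,200,470,290,8,'p29t.png')"
```

```text
t: 31.9
position: [0.4471, -0.2944, 0.1374]
orientation: [[0.004, 0.998, -0.057], [-0.009, -0.057, -0.998], [-1.0, 0.004, 0.009]]
force: [-1.2, -9.3, -1.5]
opening: 0.204
```

View pics/p29.png

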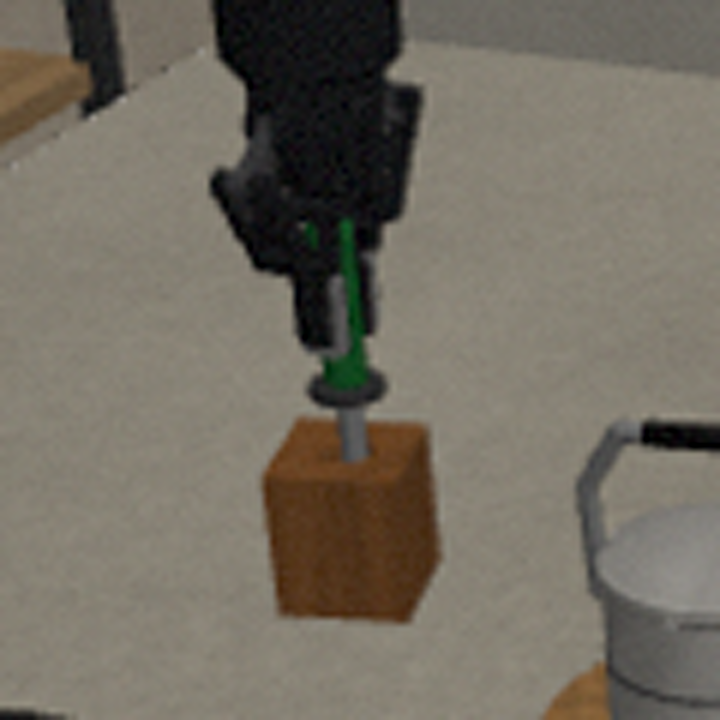

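View pics/p29t.png

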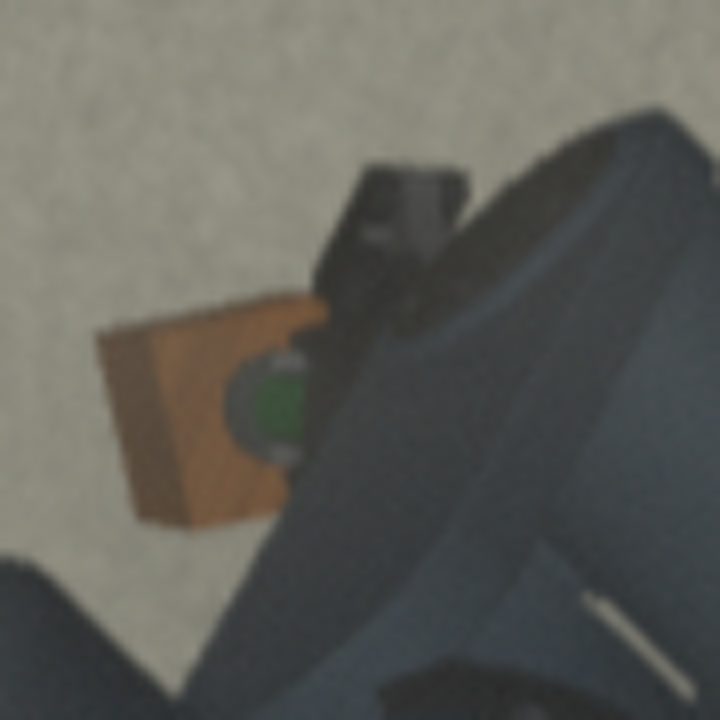

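```bash
python3 - <<'E'
from h import *
s=imaging.get_image("scene")
p=proj(s,[(.4448,-.294,.07),(.4448,-.294,.10),(.4448,-.294,.15)]);print(p,(p[0]-p[2]),(p[0]-p[2])[0]/(p[0]-p[2])[1])
st=arm.get_state();print(st["position"],st["force"])
d=s;m=cv2.inRange(hsv(s),(50,80,20),(85,255,255))>0
for b in blobs(m,10):
    if 150<b[1][0]<230: print(b[:3]); ys=np.unique(np.where(b[3])[0]); print([(int(y),np.where(b[3][y])[0].mean()) for y in ys])
E
```

```text
[[188.97616752 155.55425776]
 [187.81926073 145.33250707]
 [185.8228791  127.69364836]] [ 3.15328842 27.8606094 ] 0.11318088473256468
[ 0.44707544 -0.29451286  0.1373305 ] [ -1.71917255 -10.35197249   0.48178269]
(101, [187.7, 132.0], [184, 116, 8, 29])
[(116, np.float64(187.5)), (117, np.float64(187.0)), (118, np.float64(187.0)), (119, np.float64(187.0)), (120, np.float64(187.0)), (121, np.float64(187.0)), (122, np.float64(187.0)), (123, np.float64(187.5)), (124, np.float64(187.5)), (125, np.float64(187.5)), (126, np.float64(188.0)), (127, np.float64(188.5)), (128, np.float64(188.5)), (129, np.float64(188.5)), (130, np.float64(188.5)), (131, np.float64(189.0)), (132, np.float64(189.0)), (133, np.float64(189.0)), (134, np.float64(189.0)), (135, np.float64(189.0)), (136, np.float64(188.5)), (137, np.float64(189.0)), (138, np.float64(188.5)), (139, np.float64(188.5)), (140, np.float64(187.0)), (141, np.float64(187.0)), (142, np.float64(187.5)), (143, np.float64(187.0)), (144, np.float64(187.0))]
```

```bash
python3 -m creep '[[[0,-0.02,0.04,0,0],[0,-0.01,0.03,0,0],[0.05,0,0,0,0],[0.05,0,0,0,0],[0,0,0,0,0]]]' 20
python3 -c "
from h import *
print(np.round(arm.get_state()['position'],4))
t=imaging.get_image('scene');crop(t,130,80,250,200,6,'p30.png')
t=imaging.get_image('top');crop(t,380,200,470,290,8,'p30t.png')"
```

```text
t: 32.55
position: [0.4435, -0.296, 0.1283]
orientation: [[0.0, 0.998, -0.059], [-0.001, -0.059, -0.998], [-1.0, 0.001, 0.001]]
force: [1.8, -4.7, -3.8]
opening: 0.202
[ 0.4435 -0.296   0.1283]
```

View pics/p30.png

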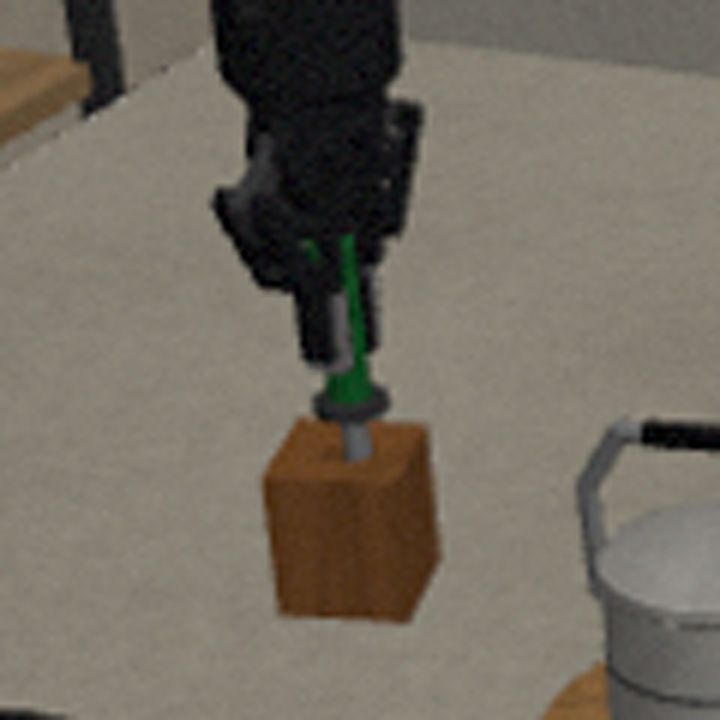

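View pics/p30t.png

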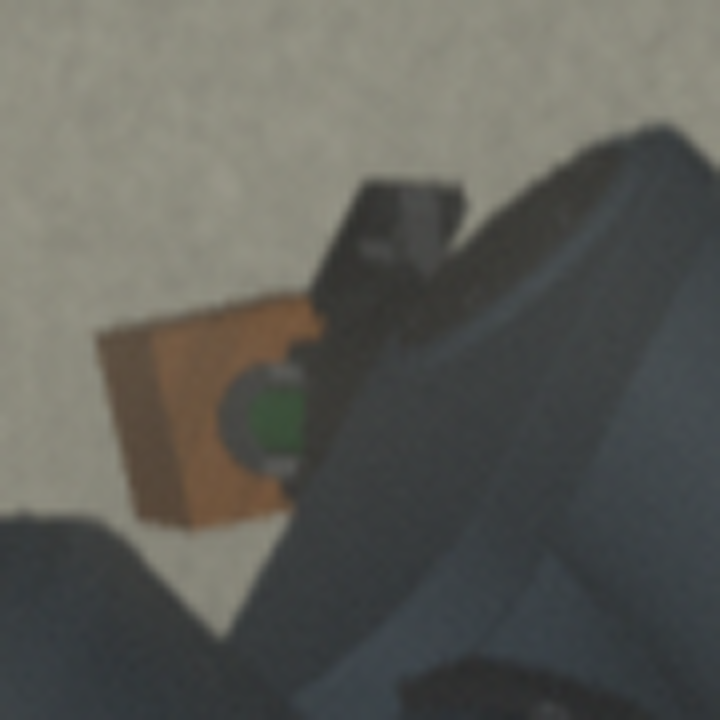

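```bash
python3 -m creep '[[[0,0.015,0.04,0,0],[0.06,0,0.01,0,0],[0.06,0,0,0,0],[0.05,0,0,0,0],[0,0,0,0,0]]]' 20
python3 -c "
from h import *
print(np.round(arm.get_state()['position'],4))
t=imaging.get_image('scene');crop(t,130,80,250,200,6,'p31.png')"
```

```text
t: 33.15
position: [0.4432, -0.2983, 0.1151]
orientation: [[-0.002, 0.998, -0.059], [0.003, -0.059, -0.998], [-1.0, -0.002, -0.002]]
force: [-0.3, 0.6, -1.5]
opening: 0.207
[ 0.4432 -0.2983  0.1151]
```

View pics/p31.png

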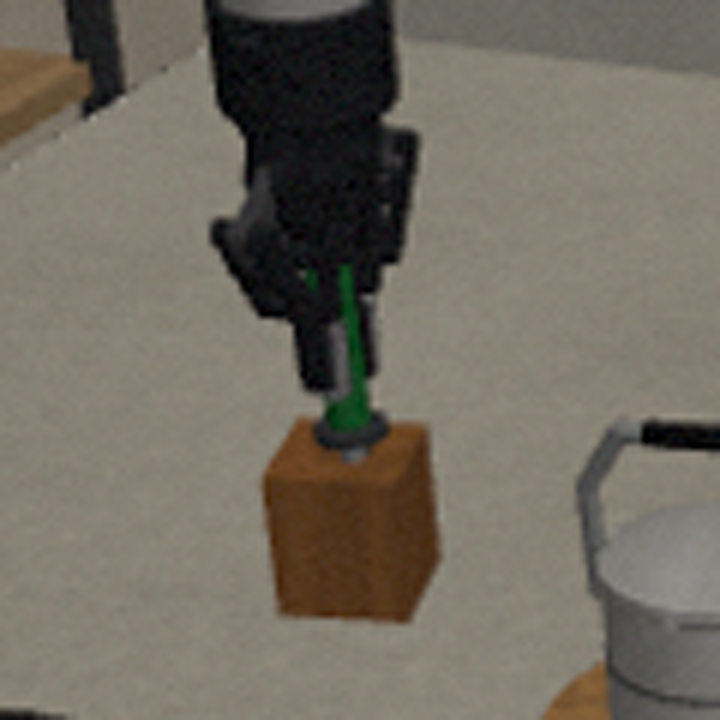

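```bash
python3 -m creep '[[[0.04,0.01,0.01,0,0],[0.03,0,0,0,0],[0,0,0,0,0]]]' 20
python3 -m creep '[[[0.015,0,0,0,0],[0.015,0,0,0,0],[0,0,0,0,0]]]' 20
```

```text
t: 33.5
position: [0.4447, -0.3001, 0.1106]
orientation: [[-0.0, 0.998, -0.059], [0.0, -0.059, -0.998], [-1.0, -0.0, -0.0]]
force: [-0.0, -1.0, -0.2]
opening: 0.206
t: 33.8
position: [0.4449, -0.3003, 0.1088]
orientation: [[0.0, 0.998, -0.059], [-0.0, -0.059, -0.998], [-1.0, 0.0, 0.0]]
force: [0.5, 0.8, -0.4]
opening: 0.204
```

```bash
python3 -m creep '[[[0.015,0,0,0,0],[0.015,0,0,0,0],[0,0,0,0,0]]]' 20
python3 -c "
from h import *
print(np.round(arm.get_state()['position'],4))
t=imaging.get_image('scene');crop(t,130,80,250,200,6,'p32.png')"
```

```text
t: 34.1
position: [0.4449, -0.3002, 0.1085]
orientation: [[0.001, 0.998, -0.059], [-0.001, -0.059, -0.998], [-1.0, 0.001, 0.001]]
force: [-2.8, 2.2, 15.7]
opening: 0.205
[ 0.4449 -0.3002  0.1085]
```

View pics/p32.png

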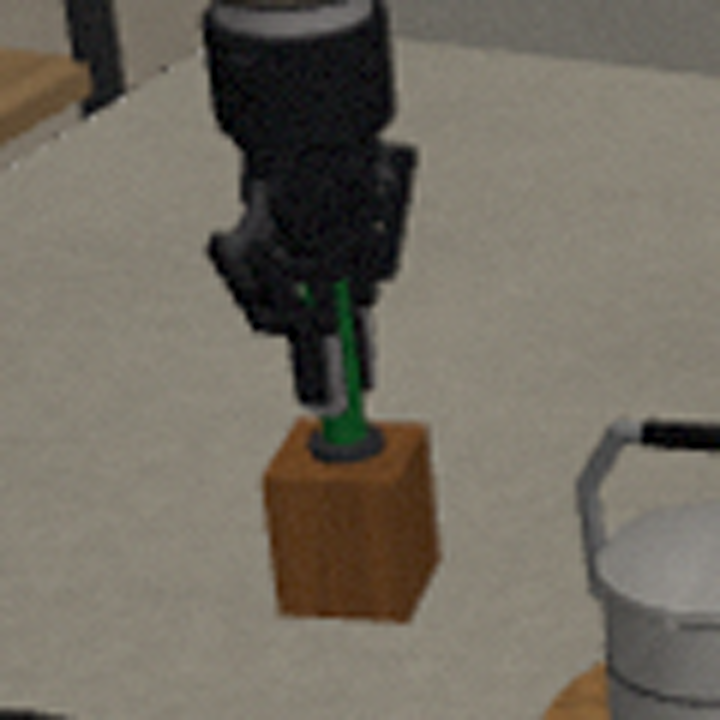

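Contact at 15.7 N: the collar is seated on the stand. I'll relieve the press, open, and rise.

```bash
python3 -m creep '[[[-0.015,0,0,0,0],[0,0,0,0,0.3],[0,0,0,0,0.5],[0,0,0,0,0.6],[0,0,0,0,0.6]]]' 20
python3 -m creep '[[[-0.1,0,0,0,0.6],[-0.3,0,0,0,0.6],[-0.4,0,0,0,0.6],[-0.4,0,0,0,0.6],[-0.4,0,0,0,0.6]]]'
python3 -m creep '[[[-0.2,0,0,0,0.6],[0,0,0.3,0,0.6],[0,0,0.3,0,0.6],[0,0,0,0,0.6],[0,0,0,0,0.6]]]'
python3 - <<'E'
from h import *
s=imaging.get_image("scene");cv2.imwrite("pics/s33.png",s["frame"][:,:,::-1]);crop(s,130,100,250,200,6,"p33.png")
t=imaging.get_image("top");cv2.imwrite("pics/t33.png",t["frame"][:,:,::-1])
print(arm.get_state()["position"])
E
```

```text
t: 34.65
position: [0.4448, -0.3002, 0.1071]
orientation: [[-0.0, 0.998, -0.059], [0.0, -0.059, -0.998], [-1.0, -0.0, -0.0]]
force: [0.0, 0.4, 0.5]
opening: 0.6
t: 35.15
position: [0.4447, -0.3001, 0.2289]
orientation: [[-0.0, 0.998, -0.059], [0.0, -0.059, -0.998], [-1.0, -0.0, -0.0]]
force: [-0.3, 0.6, 0.3]
opening: 0.597
t: 35.65
position: [0.4418, -0.345, 0.2425]
orientation: [[-0.0, 0.998, -0.06], [0.001, -0.06, -0.998], [-1.0, -0.0, -0.001]]
force: [-0.4, 0.9, -0.1]
opening: 0.601
[ 0.44184213 -0.34406199  0.2422524 ]
```

View pics/p33.png

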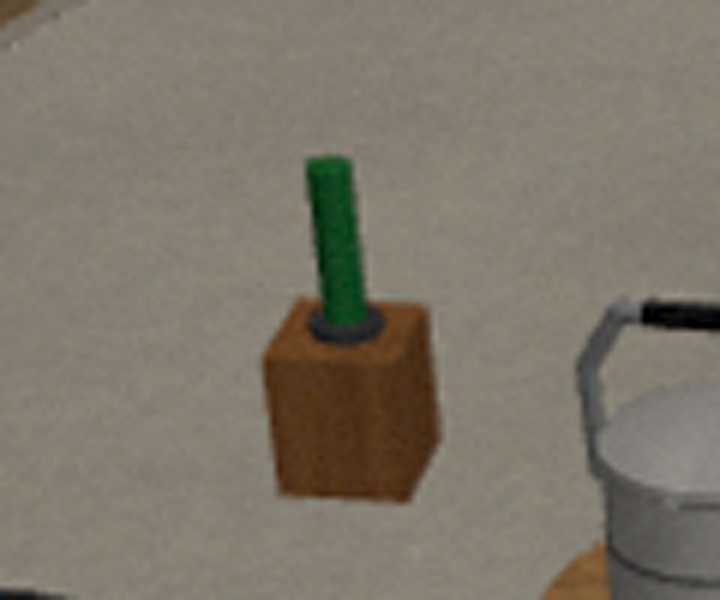

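View pics/t33.png

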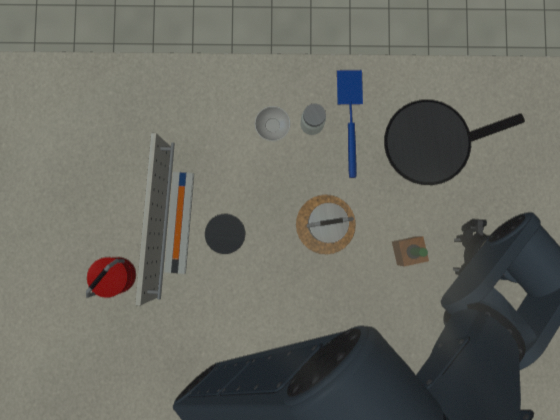

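View pics/s33.png

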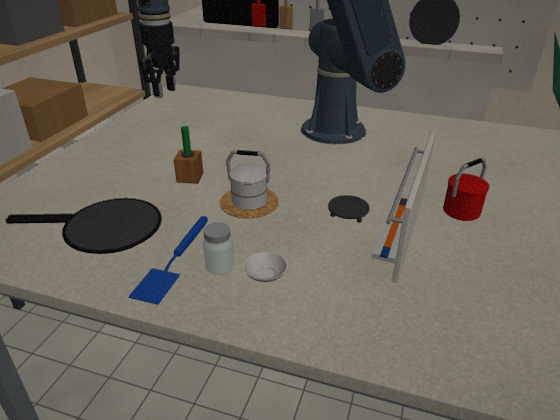

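```bash
python3 - <<'E'
from h import *
s=imaging.get_image("scene");t=imaging.get_image("top")
crop(t,160,160,200,280,6,"p34t.png");crop(s,375,190,420,265,8,"p34.png")
m=cv2.inRange(hsv(t),(8,90,90),(20,200,255))>0
# mat outline by hull of blob
b=max([x for x in blobs(m) if 290<x[1][0]<360],key=lambda x:x[0]); ys,xs=np.where(b[3]); c,r=cv2.minEnclosingCircle(np.c_[xs,ys].astype(np.float32)); mat=onz(t,[c],.004)[0]; print("mat",mat,r)
# pot bar centre
H=t["frame"][205:240,300:360].max(2)<60; print([x[:3] for x in blobs(H,8)])
for x in blobs(H,8): q=onz(t,[np.array(x[1])+(300,205)],.139)[0]; print(q,np.linalg.norm((q-mat)[:2]))
print(arm.get_state()["t"])
E
```

```text
mat [ 0.50828436 -0.09894429  0.004     ] 29.517763137817383
[(70, [31.2, 16.4], [21, 14, 22, 6])]
[ 0.50934162 -0.09883229  0.139     ] 0.0010631705233815438
35.85
```

View pics/p34t.png

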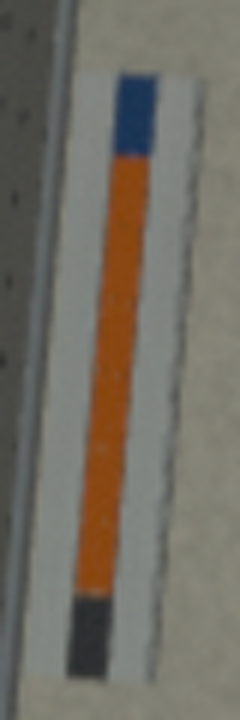

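View pics/p34.png

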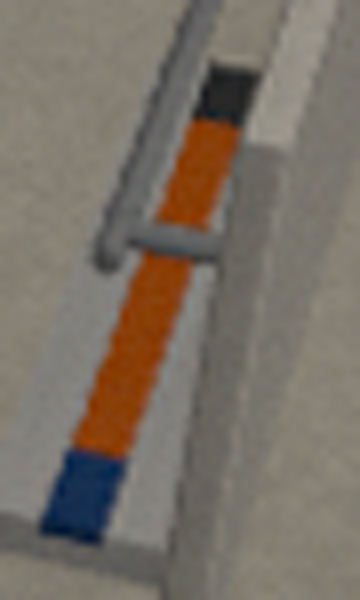

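The leaves form one even, straight strip. The pot is about 1 mm from the mat centre and the tool is upright in its stand, so I'm handing in.

```bash
python3 -c "
from bench import arm
print(arm.hand_in())"
```

```text
the job is handed in; nothing more can be done
None
```

The job is done and handed in at about 36 s of the 66 s allowed; no verdict was reported.

- **Pot:** I lifted it upright by its handle bar and set it on the cork mat. The last top view puts it about 1 mm from the mat's centre, released.
- **Tilting the tool:** The moves cannot tilt the gripper. I leaned the seam tool by pivoting it in a light grip against the edge of the stand's hole. Triangulating gave a lean of about 33°; from where the tip touched down it was about 36°.
- **Pass:** The tip touched down on the blue plate about 10–15 mm before the start of the seam. It ran in one pass at about 3.4 cm/s, pressing 5–11 N, with the tip within a few mm of mid-seam, and ended on the dark plate.
- **Return:** I pivoted the tool upright again in the hole, lowered it until the collar sat on the stand, released it and moved clear.

**Last checks:**
- The orange strip measured 181.6 mm in the scene view against 180 nominal. It measured about 193 mm before, with the leaves raised. No raised edge shows in either view.
- The tool stands upright with its collar on the stand.
- By eye, the dish, salt jar, turner and griddle are where they were; I did not measure them.
- The leaf angles were judged only from the pictures, not measured directly.

**Disagreement:** The two estimates of the tip's height relative to the gripper differed by about 5 mm. The force at touchdown settled it in favour of the lower value.

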